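# Dip the gear unit and show the gauge rod

## Task

Check the level in the green gear unit on the bench: first pull the loose red dust cap off the slanting guide tube and set it down on the table. Then take the gauge rod by its wooden handle from its rest, push it down the tube until its brass collar stops on the mouth, draw it right out again, and hold it level in the air with its tip a hand's breadth or so above the small white dish, ready for reading. Finish still holding the rod like that, and leave the dish, cup, beaker and stamp where they stand.

Things in the scene. Friction and masses are not known exactly. Their poses are not given: they have to be found in the camera images.
- guide_tube: steel tube slanting out of the fixed green gear unit. Origin: centre of its mouth, 150 mm above the table. z axis: out of the tube along its centre line, 35 degrees above level; x level; y square to the tube, up and over the case. Bore 14 mm, widening to 20 mm over the last 10 mm at the mouth, free for 125 mm; outside 26 mm (rim 32 mm); 73 mm stand clear of the case.
- cap_center (a point): centre of the loose red square dust cap, 42 x 42 mm over its flats, 28 mm long, 30 g, slipped 22 mm over the tube's mouth, no thread; it pulls straight off along the tube. Its centre lies on the tube's line 8 mm inside the mouth; two flats are upright, square to its level x axis. The tube's outward direction is (0, -0.819, 0.574) in its axes (y, z do not follow the slant).
- dust_cap: the same red cap; origin on its centre line 8 mm outward of its centre (at the tube mouth at the start); axes as for cap_center.
- rod_handle (a point): centre of the wooden handle of the loose gauge rod: 18 mm wide (x), 70 mm long (y), 22 mm high (z). +y points along the rod to its tip. At the start the rod lies level in its rest, handle centre 55 mm above the table, handle sides free for fingers. Rod about 120 g.
- gauge_rod: the gauge rod; same point and axes as rod_handle. From the handle centre along +y: handle to 35 mm, brass collar 34 mm across from 35 to 43 mm, then the steel rod 9 mm thick to the tapered tip at 163 mm.
- rod_collar (a point): centre of the collar's stop face, which comes to lie on the tube's mouth; 43 mm from the handle centre toward the tip.
- rod_tip (a point): tip of the gauge rod, 163 mm from the handle centre, 120 mm beyond the collar's stop face.
- rod_rest: fixed wooden rest under the rod: board 60 x 215 mm, 12 mm thick, a 12 mm wide post under the rear of the handle (19 to 33 mm behind its centre) and a slotted post 65 mm high under the rod, 124 to 136 mm ahead. Origin on the table under the handle centre; y along the rod. The rod lifts straight up out of it.
- drip_dish: small white dish, 70 mm across, 27 mm high, loose on the table; origin at the centre of its underside. It stays where it stands.
- terracotta_cup: terracotta cup 67 mm across, 69 mm high, loose bystander; origin under its centre.
- beaker: grey clay beaker 65 mm across, 83 mm high, loose bystander behind the gear unit; origin under its centre.
- stamp: black and brass hand stamp, 31 mm across, 91 mm high, standing, loose bystander; origin under its centre.
- gear_unit: the fixed green gear unit; origin on the table under the middle of its case (110 mm along x, 150 mm along y, 140 mm high; foot plate 150 x 170 mm, brass breather to 156 mm); the tube comes out of its -y side, mouth at (0, -135, 150) mm in its axes.
Things that resemble listed ones, but are neither listed nor needed, are in the scene too. Of the things shaped like the dust_cap, the red one is meant.

How it is judged:
By the outcome, as a careful person would: the job done as asked, in the order asked, and still so for the second after the job is handed in, while the arm keeps its last pose, push and grip.
It also fails if it takes over 64 s, if anything falls off the work surface, if the arm or the gripper's body presses on something with over 40 N, if the wrist force passes 120 N, or if a joint passes its speed limit or range.

## Robot

A 6-joint arm with a two-finger parallel gripper is mounted at the origin on a cart in front of the work surface, level with it; the furniture and walls round the work are solid. World frame = base frame: x ahead of the robot, y to its left, z up, the work surface at z = 0. Lengths are in m, angles in rad, forces in N, time in s.
With the tool pointing down it reaches from about 0.275 to 0.85 m from the base axis. Payload 19 kg.
Tool frame: the origin (TCP) lies between the finger pads; the fingertips stand tcp_to_tips ahead of it and the grasp point (between the pads) lies 6 mm ahead of it (tcp_to_tips is the distance from the TCP to the fingertips, in m); y points along the fingers, x is the direction in which the jaws open and shut, and the axes are right-handed (so a half turn about y gives the same grasp; the last joint's range is limited). The gripper opens to 85 mm and grips with 20 to 120 N. Pads are 22 mm wide; open, the fingers measure 114 mm over their backs; the gripper's body (76 mm by 85 mm) begins 54 mm behind the grasp point. The pads swing forward as they close: fully open they stand 13 mm farther back than shut.
Start: joints at [0.966, 0.15, 1.437, -0, 1.554, -0.134], TCP at [0.261, 0.512, 0.256] pointing down, gripper open.
Joint ranges: [-2.8, 2.8], [-0.68, 2.1], [0.12, 2.68], [-1.39, 4.53], [0.16, 2.79], [-2.81, 2.81]. Speed limits (rad/s): [1.89, 1.89, 2.22, 3.01, 3.01, 3.01].

## Interface

Orientations are given as a rotation vector (axis times angle).
In Python, from bench import observe, get_image, finish_job, tcp_to_tips gives the robot as it stands. The module is installed in compiled form; this text tells all that it offers.
- The arm moves only by the tool arm_command, never from a script. Its argument "commands" is a list of rows, each an object of numbers: "tx", "ty", "tz": the shift along the tool's x, y, z in cm; "roll": the turn about the tool's y in degrees. A call has 1 to 10 rows; each row shifts and turns the commanded pose from where the row before left it, along the tool's axes as they then stand; what a row does not reach is not made up. A row lasts 1/10 s, in which the tool goes at most 50 mm and 8.59 degrees, less where a joint would pass 70% of its speed; a pose out of reach is approached as far as the arm can. A call with a gripper value outside its range is refused whole. "claw" is the closure, from -1 (fully open) to 1 (shut), so that 0 is half open, set as the call begins (left out, the last holds). The fingers move at their own pace and stop on an object; "squeeze" is the grip in N (left out, the last holds). Time passes only in rows, so rows that do not move let the fingers close. It gives the time, the measured TCP pose, the force and the opening at its end, in the units of the state.
- observe(): the state, without advancing time (a new reading comes with each control period).
- get_image(name): name is "side" or "top" or "wrist"; returns a dict with "pixels" (420x560x3 uint8, red, green, blue), "range_z" (420x560 float32, m along the optical axis (not along the pixel's ray), 0 where there is no reading), "mtx" (3x3 intrinsics, pixels), "eye" and "orientation" of the camera in the world; the wrist camera has in their place "mount" (4x4, takes a point from camera to tool coordinates, whose origin is the TCP and whose axes are the tool frame's). Camera axes: x right, y down, z forward; pixel columns grow to the right and rows downward; lengths in m; the calibration is good to about 2 mm. A picture is of the moment at which its call begins: read the wrist's pose just before it.
- finish_job(): hands the job in, once; it reports no verdict.
The state is a dict: "clock": time; "qpos": joint angles; "dq": joint speeds; "effort": joint torques, N m; "ee_pos": TCP position; "orientation": TCP orientation; "force": force on the tool from outside, world axes, zero at the start; "moment": the same for the moment, N m; "opening": finger opening in m.
Only numpy, scipy, OpenCV 4.12 (cv2) and the standard library are available. Lean on these libraries where they do the work, as an engineer would, in place of code of your own. Each camera call takes 0.05 s, during which the arm holds its last target.

## Working session

There is one attempt and no reset: what is moved stays moved. The work goes in short steps, Python scripts to look and compute and a tool call to move; the robot and the scene stay as the last step left them, time stands still between calls to the robot, and variables do not carry over. Pictures are saved under pics/ and viewed, and the job is handed in when it is done.

Besides the shell and the picture viewer there is one more tool, called after "Call:" as name(argument=value, ...), one argument or row to a line, values as JSON. arm_command: Moves the arm, as the interface text tells. Its arguments: {"type":"object","properties":{"commands":{"type":"array","items":{"type":"object","properties":{"tx":{"type":"number"},"ty":{"type":"number"},"tz":{"type":"number"},"roll":{"type":"number"}}}},"claw":{"type":"number"},"squeeze":{"type":"number"}},"required":["commands"]}

```bash
mkdir -p pics
python3 - <<'E'
from bench import observe,get_image,tcp_to_tips
import cv2,numpy as np
print(tcp_to_tips); s=observe()
for k,v in s.items(): print(k,np.round(v,4))
for n in ("side","top","wrist"):
    im=get_image(n); cv2.imwrite(f"pics/{n}0.png",im["pixels"][:,:,::-1]); np.savez(f"{n}0.npz",**im)
    print(n,{k:np.round(v,4).tolist() for k,v in im.items() if k not in("pixels","range_z")})
E
```

```text
0.025
clock 0.0
qpos [ 0.966   0.151   1.438   0.      1.5538 -0.134 ]
dq [ 0.0005  0.0011 -0.0004  0.0001  0.0004 -0.0006]
effort [ 0.00000e+00 -7.13063e+01 -5.70867e+01 -1.00000e-04  9.00000e-03
 -0.00000e+00]
ee_pos [0.2607 0.5123 0.2557]
orientation [-1.3964 -0.855   0.8568]
force [-0.1275 -0.185   0.7406]
moment [ 0.0262  0.0107 -0.0379]
opening 0.0855
side {'mtx': [[486.0804, 0.0, 283.647], [0.0, 486.0804, 209.1106], [0.0, 0.0, 1.0]], 'eye': [0.3344, -1.2095, 1.1014], 'orientation': [-2.2722, 0.2141, -0.1278]}
top {'mtx': [[470.3617, 0.0, 279.4592], [0.0, 470.3617, 209.4781], [0.0, 0.0, 1.0]], 'eye': [0.359, -0.1389, 1.8593], 'orientation': [-2.1456, 2.1582, -0.1275]}
wrist {'mtx': [[310.7288, 0.0, 279.3402], [0.0, 310.7288, 202.4503], [0.0, 0.0, 1.0]], 'mount': [[1.0, 0.0002, -0.0002, -0.0001], [0.0003, -0.2919, 0.9565, -0.1174], [0.0002, -0.9565, -0.2919, 0.0746], [0.0, 0.0, 0.0, 1.0]]}
```

View pics/side0.png

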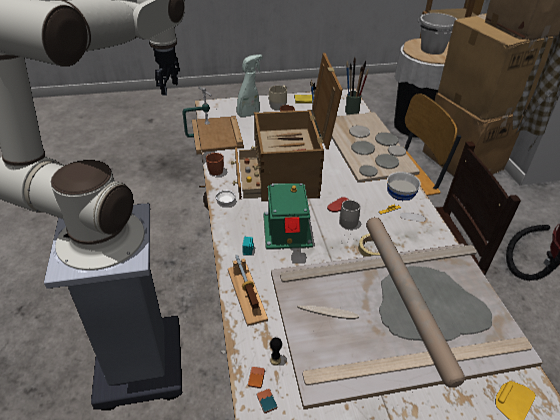

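View pics/top0.png

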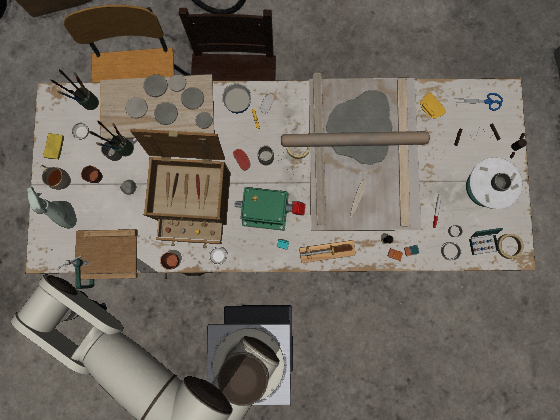

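View pics/wrist0.png

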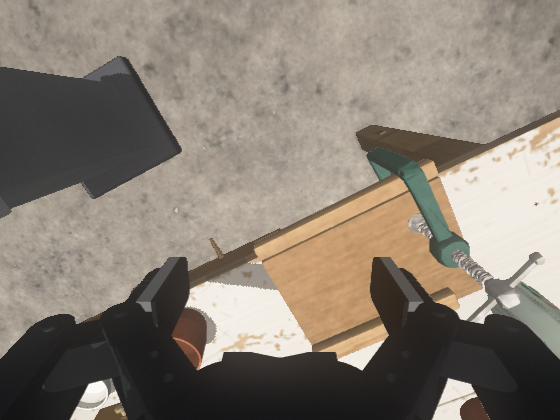

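The picture shows the gear unit at top(265,208), with its tube toward image right (-y). The red cap is at top(298,208) / side(292,225). The rod lies in its rest at top(327,251), and the dish is at (218,256).

Things that could be taken for the cap:
- the teal cube at top(283,244)
- the orange block at (395,254)
- the teal block at (411,251)
- the red oval at (242,158)

I choose the red one on the tube. Next I crop and measure.

```bash
cat > h.py <<'E'
import numpy as np,cv2
from scipy.spatial.transform import Rotation as R
from bench import observe,get_image
def cloud(im,s=None):
    K=im["mtx"];z=im["range_z"];v,u=np.mgrid[:z.shape[0],:z.shape[1]]
    P=np.stack([(u-K[0,2])/K[0,0]*z,(v-K[1,2])/K[1,1]*z,z],-1)
    if "mount" in im:
        M=im["mount"];P=P@M[:3,:3].T+M[:3,3]
        P=P@R.from_rotvec(s["orientation"]).as_matrix().T+s["ee_pos"]
    else: P=P@R.from_rotvec(im["orientation"]).as_matrix().T+im["eye"]
    P[z==0]=np.nan
    return P
E
python3 - <<'E'
from h import *
for n,(r0,r1,c0,c1) in dict(top=(130,290,150,430),side=(140,400,190,370)).items():
    im=dict(np.load(n+"0.npz")); p=im["pixels"][r0:r1,c0:c1,::-1]
    f=min(800/p.shape[1],600/p.shape[0]); cv2.imwrite(f"pics/{n}crop0.png",cv2.resize(p,None,fx=f,fy=f,interpolation=cv2.INTER_CUBIC)); print(n,f)
T=dict(np.load("top0.npz"));P=cloud(T)
for nm,u,v in [("cap",298,208),("unit",265,208),("dish",218,256),("cup",171,260),("beaker",265,155),("stamp",387,238),("handle",343,246),("rod",315,252),("table",300,230),("teal",283,244),("orange",395,254)]:
    print(nm,P[v,u].round(3))
for n in("top","side"):
    T=dict(np.load(n+"0.npz"));P=cloud(T);hsv=cv2.cvtColor(T["pixels"],cv2.COLOR_RGB2HSV)
    red=((hsv[...,0]<6)|(hsv[...,0]>174))&(hsv[...,1]>170)&(hsv[...,2]>90)&(P[...,2]>.08)
    g=(hsv[...,0]>60)&(hsv[...,0]<85)&(hsv[...,1]>90)&(abs(P[...,2]-.14)<.008)
    for m in(red,g):
        Q=P[m];Q=Q[np.isfinite(Q[:,0])&(abs(Q[:,1])<.4)]; print(n,len(Q),np.percentile(Q,[3,50,97],axis=0).round(3).tolist(), cv2.minAreaRect(Q[:,:2].astype(np.float32)))
E
```

```text
top 2.857142857142857
side 2.3076923076923075
cap [ 0.58  -0.192  0.164]
unit [ 0.584 -0.072  0.143]
dish [0.413 0.117 0.014]
cup [0.398 0.302 0.01 ]
beaker [ 0.816 -0.067  0.011]
stamp [ 0.474 -0.529  0.085]
handle [ 0.446 -0.365  0.066]
rod [ 0.424 -0.259  0.058]
table [ 0.514 -0.205  0.   ]
teal [ 0.456 -0.137  0.049]
orange [ 0.417 -0.576  0.002]
top 133 [[0.562, -0.215, 0.141], [0.582, -0.192, 0.161], [0.603, -0.174, 0.174]] ((0.6058736443519592, -0.019245922565460205), (0.39565110206604004, 0.041060734540224075), 82.04810333251953)
top 1131 [[0.543, -0.138, 0.133], [0.595, -0.068, 0.14], [0.65, 0.006, 0.147]] ((0.5965163707733154, -0.06609896570444107), (0.15890920162200928, 0.11946044862270355), 82.22991943359375)
side 222 [[0.561, -0.215, 0.138], [0.581, -0.203, 0.155], [0.6, -0.176, 0.172]] ((0.5850895643234253, -0.17949965596199036), (0.08113289624452591, 0.04101802408695221), 80.69486236572266)
side 1092 [[0.542, -0.141, 0.134], [0.595, -0.078, 0.141], [0.649, 0.001, 0.146]] ((0.5973364114761353, -0.06448538601398468), (0.1638815701007843, 0.11791708320379257), 82.65190124511719)
```

View pics/topcrop0.png

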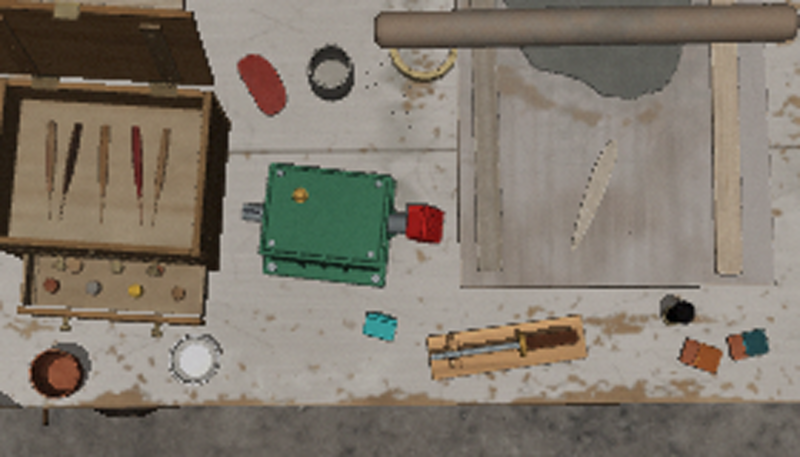

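View pics/sidecrop0.png

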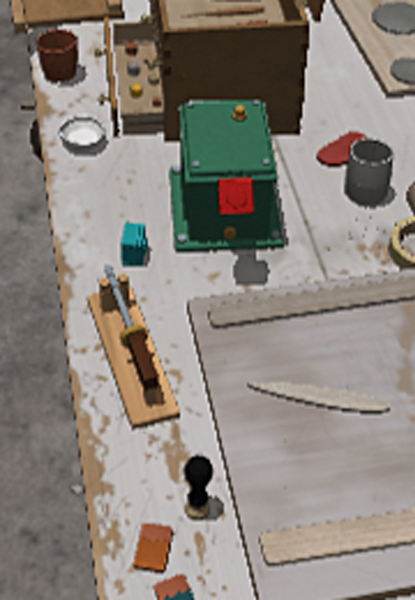

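Run:
```python
from h import *
s=observe();print(R.from_rotvec(s["orientation"]).as_matrix().round(3))
from scipy.optimize import least_squares
for n in("top","side"):
    T=dict(np.load(n+"0.npz"));P=cloud(T);hsv=cv2.cvtColor(T["pixels"],cv2.COLOR_RGB2HSV)
    box=(P[...,0]>.38)&(P[...,0]<.48)&(P[...,1]>-.43)&(P[...,1]<-.19)
    m=box&(P[...,2]>.05); Q=P[m]
    c=Q[:,:2].mean(0);U,S,V=np.linalg.svd(Q[:,:2]-c);print(n,"rod pts",len(Q),c.round(3),V[0].round(3),np.degrees(np.arctan2(-V[0][0],V[0][1])).round(2), np.percentile((Q[:,:2]-c)@V[0],[1,99]).round(3))
    m=box&(P[...,2]>.004)&(P[...,2]<.02); Q=P[m]
    print(" board",cv2.minAreaRect(Q[:,:2].astype(np.float32)))
    for nm,c,r,zz in [("dish",(.413,.117),.05,.02),("beaker",(.816,-.067),.06,.06),("stamp",(.474,-.529),.03,.03),("cup",(.398,.302),.05,.05)]:
        m=(np.hypot(P[...,0]-c[0],P[...,1]-c[1])<r)&(P[...,2]>zz);Q=P[m];print(" ",nm,len(Q),Q.min(0).round(3),Q.max(0).round(3)) if len(Q) else 0
```

```text
[[ 0.454 -0.001 -0.891]
 [ 0.891 -0.001  0.454]
 [-0.001 -1.     0.   ]]
top rod pts 202 [ 0.43 -0.31] [ 0.136 -0.991] -172.16 [-0.102  0.087]
 board ((0.4301375150680542, -0.31077077984809875), (0.23827216029167175, 0.09406377375125885), 89.6534423828125)
  dish 68 [0.381 0.084 0.02 ] [0.461 0.151 0.069]
  beaker 73 [ 0.775 -0.1    0.06 ] [ 0.837 -0.042  0.095]
  stamp 58 [ 0.459 -0.549  0.033] [ 0.486 -0.522  0.101]
  cup 70 [0.363 0.264 0.05 ] [0.427 0.331 0.076]
side rod pts 376 [ 0.43  -0.317] [ 0.132 -0.991] -172.44 [-0.109  0.08 ]
 board ((0.43010982871055603, -0.30966827273368835), (0.09823513776063919, 0.2379823923110962), 0.1630157083272934)
  dish 94 [0.382 0.081 0.02 ] [0.463 0.156 0.07 ]
  beaker 212 [ 0.774 -0.101  0.06 ] [ 0.838 -0.036  0.089]
  stamp 190 [ 0.457 -0.552  0.03 ] [ 0.486 -0.524  0.094]
  cup 159 [0.365 0.263 0.05 ] [0.428 0.339 0.075]
```

Call:
arm_command(
  commands=[
    {"roll": 7.1, "ty": -1},
    {"roll": 7.1, "ty": -1},
    {"roll": 7.1, "ty": -1},
    {"roll": 7.1, "ty": -1},
    {"roll": 7.1, "ty": -1},
    {"roll": 7.1, "ty": -1},
    {"roll": 7.1, "ty": -1},
    {"roll": 7.1, "ty": -1},
    {"roll": 7.1, "ty": -1},
    {"roll": 7.1, "ty": -1},
  ],
  claw=-1,
)

```text
schema error: expected keys tx, ty, tz, roll
```

Call:
arm_command(
  commands=[
    {"tx": 1.7, "tz": -3.7},
    {"tx": 1.7, "tz": -3.7},
    {"tx": 1.7, "tz": -3.7},
    {"tx": 1.7, "tz": -3.7},
    {"tx": 1.7, "tz": -3.7},
    {"tx": 1.7, "tz": -3.7},
    {"tx": 1.7, "tz": -3.7},
    {"tx": 1.7, "tz": -3.7},
    {"tx": 1.7, "tz": -3.7},
    {"tx": 1.7, "tz": -3.7},
  ],
)

```text
schema error: expected keys tx, ty, tz, roll
```

Call:
arm_command(
  commands=[
    {"tx": 1.7, "tz": -3.7},
    {"tx": 1.7, "tz": -3.7},
    {"tx": 1.7, "tz": -3.7},
    {"tx": 1.7, "tz": -3.7},
    {"tx": 1.7, "tz": -3.7},
    {"tx": 1.7, "tz": -3.7},
    {"tx": 1.7, "tz": -3.7},
    {"tx": 1.7, "tz": -3.7},
    {"tx": 1.7, "tz": -3.7},
    {"tx": 1.7, "tz": -3.7},
    {},
  ],
)

```text
schema error: expected keys tx, ty, tz, roll
```

All four keys are required in every row.

Call:
arm_command(
  commands=[
    {"tx": 0, "ty": -1, "tz": 0, "roll": 7.1},
    {"tx": 0, "ty": -1, "tz": 0, "roll": 7.1},
    {"tx": 0, "ty": -1, "tz": 0, "roll": 7.1},
    {"tx": 0, "ty": -1, "tz": 0, "roll": 7.1},
    {"tx": 0, "ty": -1, "tz": 0, "roll": 7.1},
    {"tx": 0, "ty": -1, "tz": 0, "roll": 7.1},
    {"tx": 0, "ty": -1, "tz": 0, "roll": 7.1},
    {"tx": 0, "ty": -1, "tz": 0, "roll": 7.1},
    {"tx": 0, "ty": -1, "tz": 0, "roll": 7.1},
    {"tx": 0, "ty": -1, "tz": 0, "roll": 7.1},
  ],
  claw=-1,
)

```text
clock: 1.15
ee_pos: [0.2608, 0.5124, 0.3564]
orientation: [-1.568, 0.114, -0.113]
force: [-0.2, 0.3, -0.1]
opening: 0.0855
```

Call:
arm_command(
  commands=[
    {"tx": 1.7, "ty": 0, "tz": -3.7, "roll": 0},
    {"tx": 1.7, "ty": 0, "tz": -3.7, "roll": 0},
    {"tx": 1.7, "ty": 0, "tz": -3.7, "roll": 0},
    {"tx": 1.7, "ty": 0, "tz": -3.7, "roll": 0},
    {"tx": 1.7, "ty": 0, "tz": -3.7, "roll": 0},
    {"tx": 1.7, "ty": 0, "tz": -3.7, "roll": 0},
    {"tx": 1.7, "ty": 0, "tz": -3.7, "roll": 0},
    {"tx": 1.7, "ty": 0, "tz": -3.7, "roll": 0},
    {"tx": 1.7, "ty": 0, "tz": -3.7, "roll": 0},
    {"tx": 1.7, "ty": 0, "tz": -3.7, "roll": 0},
  ],
)

```text
clock: 2.15
ee_pos: [0.3778, 0.1208, 0.3563]
orientation: [-1.568, 0.109, -0.109]
force: [1.3, 0.4, 0.5]
opening: 0.0852
```

Call:
arm_command(
  commands=[
    {"tx": 1.7, "ty": 0, "tz": -3.7, "roll": 0},
    {"tx": 1.7, "ty": 0, "tz": -3.7, "roll": 0},
    {"tx": 1.7, "ty": 0, "tz": -3.7, "roll": 0},
    {"tx": 1.7, "ty": 0, "tz": -3.7, "roll": 0},
    {"tx": 1.7, "ty": 0, "tz": -3.7, "roll": 0},
    {"tx": 1.7, "ty": 0, "tz": -3.7, "roll": 0},
    {"tx": 1.7, "ty": 0, "tz": -3.7, "roll": 0},
    {"tx": 1.7, "ty": 0, "tz": -3.7, "roll": 0},
    {"tx": 1.7, "ty": 0, "tz": -3.7, "roll": 0},
    {"tx": 0, "ty": 0, "tz": 0, "roll": 0},
  ],
)

```text
clock: 3.15
ee_pos: [0.4836, -0.2324, 0.3546]
orientation: [-1.567, 0.114, -0.11]
force: [0.2, -0.3, 0.2]
opening: 0.0852
```

Run:
```python
from h import *
s=observe();im=get_image("wrist");cv2.imwrite("pics/wrist1.png",im["pixels"][:,:,::-1]);np.savez("wrist1.npz",**im);np.savez("s1.npz",**s)
print(s["clock"],s["ee_pos"],s["qpos"].round(2) if hasattr(s["qpos"],'round') else s["qpos"]);print(R.from_rotvec(s["orientation"]).as_matrix().round(3))
```

```text
3.15 [ 0.48364185 -0.23238211  0.35463517] [-0.59  0.06  1.34 -0.    1.74 -0.45]
[[ 0.99  -0.002  0.142]
 [-0.142  0.001  0.99 ]
 [-0.002 -1.     0.   ]]
```

View pics/wrist1.png

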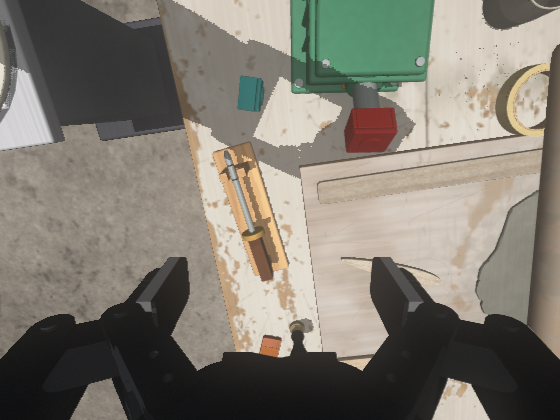

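The wrist view shows the red cap on the tube at (371,128), the rod handle at (258,253) and the tip at (230,158). The teal decoy is at (251,93).

Run:
```python
from h import *
im=dict(np.load("wrist1.npz"));s=dict(np.load("s1.npz"));P=cloud(im,s);hsv=cv2.cvtColor(im["pixels"],cv2.COLOR_RGB2HSV)
z=P[...,2]
print("table",P[180,340],P[200,205])
red=((hsv[...,0]<8)|(hsv[...,0]>172))&(hsv[...,1]>150)&(z>.08)
n,l,st,_=cv2.connectedComponentsWithStats(red.astype(np.uint8));i=1+np.argmax(st[1:,4]);print(st[i])
m=cv2.erode((l==i).astype(np.uint8),np.ones((3,3)))>0
Q=P[m];print(len(Q),np.nanpercentile(Q,[0,2,50,98,100],axis=0).round(4).tolist())
# plane segmentation: local normals -> top flat (normal up/forward) and end face
for lo,hi in((95,125),(136,150)):
    mm=m.copy();mm[:lo]=0;mm[hi:]=0;q=P[mm];c=q.mean(0);V=np.linalg.svd(q-c)[2];print("plane rows",lo,hi,len(q),c.round(4),V[2].round(3),np.abs((q-c)@V[2]).mean())
    for r in range(lo,hi,5):
        q=P[r][m[r]]
        if len(q)>3: print(r,q[0].round(4),q[-1].round(4),((q[0]+q[-1])/2).round(4))
# unit top
g=(hsv[...,0]>60)&(hsv[...,0]<90)&(hsv[...,1]>90)&(abs(z-.14)<.01)
ys,xs=np.where(g);
# rod
box=(P[...,0]>.38)&(P[...,0]<.49)&(P[...,1]>-.43)&(P[...,1]<-.19)
hand=box&(z>.058)&(hsv[...,0]<20)&(z<.075);
q=P[hand];print("hand",len(q))
q=P[box&(z>.05)&(z<.075)];c=q[:,:2].mean(0);V=np.linalg.svd(q[:,:2]-c)[2];print(c,V[0])
d=V[0]*np.sign(V[0][1]);n=np.array([d[1],-d[0]]);a=(q[:,:2]-c)@d;b=(q[:,:2]-c)@n
for k in np.arange(-.13,.13,.01):
    w=(a>=k)&(a<k+.01)
    if w.sum()>2: print(k.round(3),w.sum(),b[w].min().round(4),b[w].max().round(4),((b[w].min()+b[w].max())/2).round(4),q[w][:,2].max().round(4),np.median(q[w][:,2]).round(4))
```

```text
table [ 0.56638355 -0.27081579  0.03005281] [ 0.35709012 -0.28025501  0.00117691]
[ 352  108   44   40 1223]
812 [[0.5623, -0.2031, 0.153], [0.564, -0.201, 0.1544], [0.5803, -0.184, 0.1616], [0.5975, -0.1729, 0.1689], [0.5994, -0.1712, 0.1703]]
plane rows 95 125 516 [ 0.5818 -0.1799  0.1593] [-0.07  -0.577 -0.814] 0.0004943787880366837
110 [ 0.5648 -0.1712  0.1536] [ 0.5988 -0.176   0.1537] [ 0.5818 -0.1736  0.1536]
115 [ 0.5642 -0.1757  0.1591] [ 0.5976 -0.1805  0.1596] [ 0.5809 -0.1781  0.1593]
120 [ 0.5635 -0.1803  0.161 ] [ 0.5979 -0.1852  0.1613] [ 0.5807 -0.1828  0.1611]
plane rows 136 150 73 [ 0.5778 -0.1995  0.1623] [ 0.119  0.696 -0.709] 0.0007468672863395046
136 [ 0.5662 -0.1957  0.1652] [ 0.5827 -0.1981  0.1646] [ 0.5745 -0.1969  0.1649]
hand 888
[ 0.42916262 -0.30429002] [ 0.14347348 -0.98965416]
-0.1 28 -0.0097 0.0074 -0.0012 0.0671 0.0656
-0.09 90 -0.0102 0.0077 -0.0013 0.0677 0.0655
-0.08 82 -0.0098 0.0077 -0.0011 0.0674 0.0657
-0.07 88 -0.0104 0.0077 -0.0013 0.0678 0.0657
-0.06 87 -0.0102 0.0077 -0.0012 0.0682 0.0655
-0.05 91 -0.0101 0.0079 -0.0011 0.0672 0.0654
-0.04 91 -0.0098 0.0078 -0.001 0.0683 0.0657
-0.03 99 -0.016 0.0156 -0.0002 0.073 0.0672
-0.02 159 -0.0167 0.0154 -0.0007 0.0725 0.0617
-0.01 42 -0.0053 0.0034 -0.001 0.0605 0.0585
-0.0 41 -0.0053 0.0034 -0.0009 0.0608 0.0588
0.01 44 -0.0049 0.0035 -0.0007 0.0608 0.0586
0.02 45 -0.0048 0.0034 -0.0007 0.0605 0.0588
0.03 44 -0.0049 0.0038 -0.0005 0.0601 0.0586
0.04 43 -0.0048 0.0035 -0.0006 0.0601 0.0586
0.05 46 -0.0043 0.0036 -0.0004 0.0604 0.0584
0.06 137 -0.0183 0.0175 -0.0004 0.0664 0.0627
0.07 166 -0.0178 0.0175 -0.0002 0.0658 0.0602
0.08 51 -0.0045 0.0043 -0.0001 0.0607 0.0585
0.09 48 -0.0045 0.0041 -0.0002 0.0607 0.058
0.1 11 -0.0025 0.003 0.0002 0.0581 0.0563
```

Run:
```python
from h import *
im=cv2.imread("pics/wrist1.png");cv2.imwrite("pics/w1a.png",np.hstack([cv2.resize(im[70:170,320:420],None,fx=4,fy=4,interpolation=2),cv2.resize(im[140:290,200:300],None,fx=4,fy=4,interpolation=2)[:400]]))
cv2.imwrite("pics/w1b.png",cv2.resize(im[140:290,200:300],None,fx=4,fy=4,interpolation=2))
```

```text
(no output)
```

View pics/w1b.png

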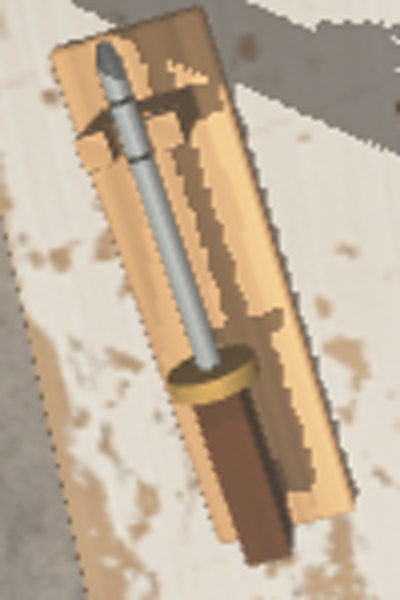

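View pics/w1a.png

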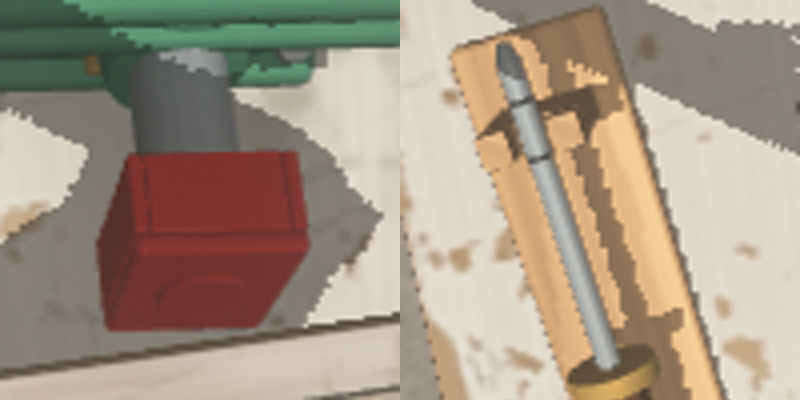

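Call:
arm_command(
  commands=[
    {"tx": 1.8, "ty": 2, "tz": 0.98, "roll": 0},
    {"tx": 1.8, "ty": 2, "tz": 0.98, "roll": 0},
    {"tx": 1.8, "ty": 2, "tz": 0.98, "roll": 0},
    {"tx": 1.8, "ty": 2, "tz": 0.98, "roll": 0},
    {"tx": 1.8, "ty": 2, "tz": 0.98, "roll": 0},
    {"tx": 0, "ty": 0, "tz": 0, "roll": 0},
    {"tx": 0, "ty": 0, "tz": 0, "roll": 0},
  ],
)

```text
clock: 3.9
ee_pos: [0.5789, -0.1916, 0.2564]
orientation: [-1.568, 0.109, -0.108]
force: [-0.1, -0.3, 1.3]
opening: 0.0852
```

```bash
cat > d.py <<'E'
import sys
from h import *
s=observe();M=R.from_rotvec(s["orientation"]).as_matrix()
t=np.array([float(a) for a in sys.argv[1:4]])
print("clock",round(s["clock"],2),"ee",np.round(s["ee_pos"],4),"tool yaw",np.degrees(np.arctan2(M[1,0],M[0,0])).round(2),"y",M[:,1].round(3),"open",round(float(s["opening"]),4),"F",np.round(s["force"],1))
print("delta tool cm",(M.T@(t-s["ee_pos"])*100).round(2))
E
python3 d.py .5794 -.1965 .151
```

```text
clock 3.9 ee [ 0.5789 -0.1916  0.2564] tool yaw -7.9 y [-0.001  0.    -1.   ] open 0.0852 F [-0.1 -0.3  1.3]
delta tool cm [ 0.12 10.54 -0.48]
```

Run:
```python
from h import *
s=observe();im=get_image("wrist");cv2.imwrite("pics/wrist2.png",im["pixels"][:,:,::-1])
P=cloud(im,s);hsv=cv2.cvtColor(im["pixels"],cv2.COLOR_RGB2HSV);z=P[...,2]
print(np.abs(s["dq"]).max(),s["ee_pos"])
red=((hsv[...,0]<8)|(hsv[...,0]>172))&(hsv[...,1]>130)&(z>.08)&(z<.2)
n,l,st,_=cv2.connectedComponentsWithStats(red.astype(np.uint8));i=1+np.argmax(st[1:,4]);print(st[i]);m=l==i
Q=P[m];Q=Q[np.isfinite(Q[:,0])];print(np.percentile(Q,[0,2,50,98,100],axis=0).round(4).tolist())
y=np.radians(-8);t=np.array([.819*np.sin(y),-.819*np.cos(y),.574]);nn=np.array([-.574*np.sin(y),.574*np.cos(y),.819]);x=np.array([np.cos(y),np.sin(y),0])
c=np.array([.5794,-.1965,.1454])
for nm,v in(("x",x),("t",t),("n",nn)): print(nm,np.percentile((Q-c)@v,[1,5,50,95,99]).round(4))
e=(Q-c); top=Q[(np.abs(e@nn-.021)<.006)&(e@t<.010)]; print("top",len(top)); 
cc=top.mean(0);V=np.linalg.svd(top-cc)[2];print(cc,V[2])
for nm,v in(("x",x),("t",t),("n",nn)): print(nm,np.percentile((top-c)@v,[0,5,50,95,100]).round(4))
```

```text
0.02254256960073418 [ 0.57891066 -0.19160216  0.25640066]
[ 255  185   58   50 2692]
[[0.5595, -0.2165, 0.1396], [0.5627, -0.2101, 0.1483], [0.5822, -0.1863, 0.161], [0.6022, -0.1718, 0.1686], [0.6043, -0.1697, 0.1699]]
x [-0.0187 -0.0168  0.0018  0.0197  0.0214]
t [-0.0159 -0.0142  0.002   0.014   0.0145]
n [-0.0095  0.0007  0.0207  0.0219  0.0224]
top 1980
[ 0.58292803 -0.1825396   0.16090574] [-0.06728087 -0.56366686 -0.82325753]
x [-0.0192 -0.017   0.0019  0.0199  0.0221]
t [-0.0165 -0.0147 -0.0028  0.0089  0.01  ]
n [0.017  0.0197 0.0209 0.022  0.0234]
```

View pics/wrist2.png

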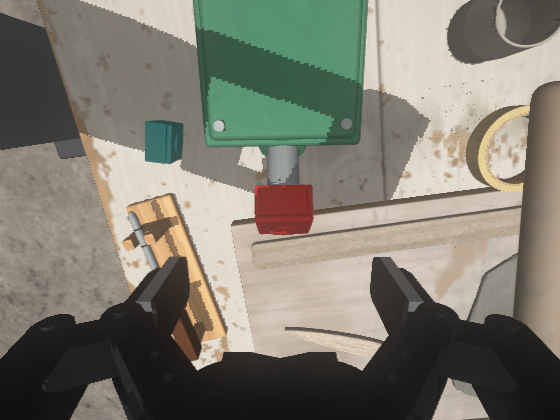

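Call:
arm_command(
  commands=[
    {"tx": 0.1, "ty": 1.3, "tz": -0.2, "roll": 0},
    {"tx": 0.1, "ty": 1.3, "tz": -0.2, "roll": 0},
    {"tx": 0.1, "ty": 1.3, "tz": -0.1, "roll": 0},
    {"tx": 0, "ty": 1.3, "tz": 0, "roll": 0},
    {"tx": 0, "ty": 1.3, "tz": 0, "roll": 0},
    {"tx": 0, "ty": 1.3, "tz": 0, "roll": 0},
    {"tx": 0, "ty": 1.3, "tz": 0, "roll": 0},
    {"tx": 0, "ty": 1.3, "tz": 0, "roll": 0},
    {"tx": 0, "ty": 0.2, "tz": 0, "roll": 0},
    {"tx": 0, "ty": 0, "tz": 0, "roll": 0},
  ],
)

```text
clock: 4.95
ee_pos: [0.5813, -0.1979, 0.15]
orientation: [-1.568, 0.11, -0.109]
force: [0.7, -0.1, 0.2]
opening: 0.0854
```

```bash
python3 d.py .581 -.197 .150
```

```text
clock 4.95 ee [ 0.5813 -0.1979  0.15  ] tool yaw -7.97 y [-0.001  0.    -1.   ] open 0.0854 F [ 0.7 -0.1  0.2]
delta tool cm [-0.04 -0.    0.08]
```

Call:
arm_command(
  commands=[
    {"tx": 0, "ty": 0, "tz": 0, "roll": 0},
    {"tx": 0, "ty": 0, "tz": 0, "roll": 0},
    {"tx": 0, "ty": 0, "tz": 0, "roll": 0},
    {"tx": 0, "ty": 0, "tz": 0, "roll": 0},
    {"tx": 0, "ty": 0, "tz": 0, "roll": 0},
    {"tx": 0, "ty": 0, "tz": 0, "roll": 0},
    {"tx": 0, "ty": 0, "tz": 0, "roll": 0},
    {"tx": 0, "ty": 0, "tz": 0, "roll": 0},
  ],
  claw=1,
  squeeze=40,
)

```text
clock: 5.75
ee_pos: [0.5815, -0.198, 0.1509]
orientation: [-1.569, 0.109, -0.11]
force: [-1.6, -0.6, 6.3]
opening: 0.0418
```

Call:
arm_command(
  commands=[
    {"tx": 0, "ty": -0.29, "tz": -0.41, "roll": 0},
    {"tx": 0, "ty": -0.29, "tz": -0.41, "roll": 0},
    {"tx": 0, "ty": -0.29, "tz": -0.41, "roll": 0},
    {"tx": 0, "ty": -0.29, "tz": -0.41, "roll": 0},
    {"tx": 0, "ty": -0.29, "tz": -0.41, "roll": 0},
    {"tx": 0, "ty": -0.29, "tz": -0.41, "roll": 0},
    {"tx": 0, "ty": -0.29, "tz": -0.41, "roll": 0},
    {"tx": 0, "ty": -0.29, "tz": -0.41, "roll": 0},
    {"tx": 0, "ty": -0.29, "tz": -0.41, "roll": 0},
    {"tx": 0, "ty": -0.29, "tz": -0.41, "roll": 0},
  ],
)

```text
clock: 6.75
ee_pos: [0.5756, -0.2389, 0.1795]
orientation: [-1.568, 0.109, -0.109]
force: [-0.2, 0.7, -1.1]
opening: 0.0415
```

```bash
python3 d.py .44 -.02 .2;python3 - <<'E'
from h import *
im=get_image("side");p=im["pixels"][140:280,190:370,::-1];cv2.imwrite("pics/side2.png",cv2.resize(p,None,fx=4,fy=4))
E
```

```text
clock 6.75 ee [ 0.5756 -0.2389  0.1795] tool yaw -7.98 y [-0. -0. -1.] open 0.0415 F [-0.2  0.7 -1.1]
delta tool cm [-16.47  -2.05  19.8 ]
```

View pics/side2.png

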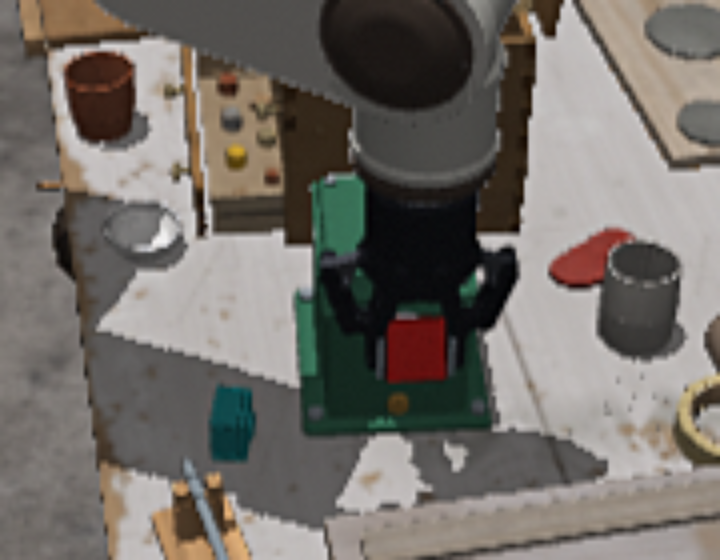

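Call:
arm_command(
  commands=[
    {"tx": -3.3, "ty": 0, "tz": -0.1, "roll": 0},
    {"tx": -3.3, "ty": 0, "tz": 0, "roll": 0},
    {"tx": -3.3, "ty": 0, "tz": 0, "roll": 0},
    {"tx": -3.3, "ty": 0, "tz": 0, "roll": 0},
    {"tx": -3.3, "ty": 0, "tz": 3.8, "roll": 0},
    {"tx": 0, "ty": 0, "tz": 3.8, "roll": 0},
    {"tx": 0, "ty": 1, "tz": 3.8, "roll": 0},
    {"tx": 0, "ty": 2, "tz": 3.8, "roll": 0},
    {"tx": 0, "ty": 2, "tz": 3.8, "roll": 0},
    {"tx": 0, "ty": 2, "tz": 0, "roll": 0},
  ],
)

```text
clock: 7.8
ee_pos: [0.4388, -0.0254, 0.1089]
orientation: [-1.568, 0.106, -0.107]
force: [0.0, -0.7, -1.0]
opening: 0.0416
```

Call:
arm_command(
  commands=[
    {"tx": 0, "ty": 1.4, "tz": 0, "roll": 0},
    {"tx": 0, "ty": 1.4, "tz": 0, "roll": 0},
    {"tx": 0, "ty": 1.4, "tz": 0, "roll": 0},
    {"tx": 0, "ty": 1.4, "tz": 0, "roll": 0},
    {"tx": 0, "ty": 0, "tz": 0, "roll": 0},
    {"tx": 0, "ty": 0, "tz": 0, "roll": 0},
  ],
)

```text
clock: 8.4
ee_pos: [0.4387, -0.0288, 0.0537]
orientation: [-1.568, 0.109, -0.109]
force: [0.7, -0.1, 0.0]
opening: 0.0417
```

```bash
python3 d.py .44 -.03 .033;python3 - <<'E'
from h import *
im=get_image("side");p=im["pixels"][140:280,190:370,::-1];cv2.imwrite("pics/side3.png",cv2.resize(p,None,fx=4,fy=4))
E
```

```text
clock 8.4 ee [ 0.4387 -0.0288  0.0537] tool yaw -7.97 y [-0. -0. -1.] open 0.0417 F [ 0.7 -0.1  0. ]
delta tool cm [ 0.14  2.07 -0.1 ]
```

View pics/side3.png

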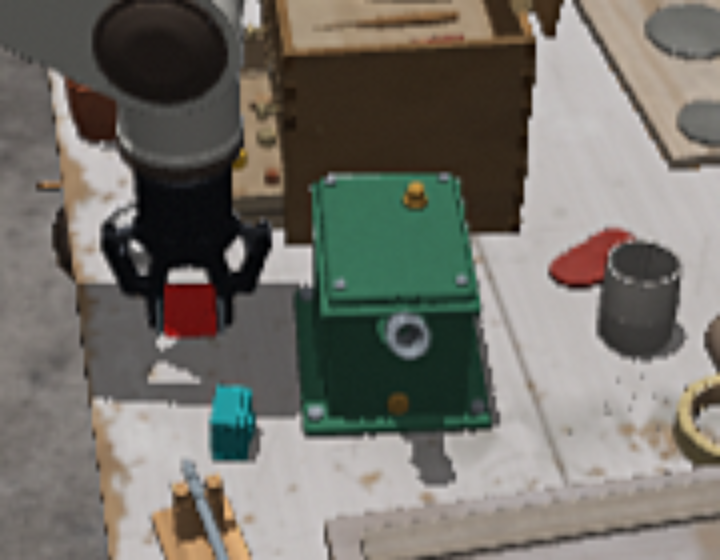

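Call:
arm_command(
  commands=[
    {"tx": 0, "ty": 0.6, "tz": 0, "roll": 0},
    {"tx": 0, "ty": 0.6, "tz": 0, "roll": 0},
    {"tx": 0, "ty": 0.4, "tz": 0, "roll": 0},
    {"tx": 0, "ty": 0.3, "tz": 0, "roll": 0},
    {"tx": 0, "ty": 0.2, "tz": 0, "roll": 0},
    {"tx": 0, "ty": 0, "tz": 0, "roll": 0},
  ],
)

```text
clock: 9.05
ee_pos: [0.4386, -0.0288, 0.0321]
orientation: [-1.568, 0.11, -0.109]
force: [0.7, -0.0, 0.3]
opening: 0.0416
```

Call:
arm_command(
  commands=[
    {"tx": 0, "ty": 0.1, "tz": 0, "roll": 0},
    {"tx": 0, "ty": 0, "tz": 0, "roll": 0},
    {"tx": 0, "ty": 0, "tz": 0, "roll": 0},
    {"tx": 0, "ty": 0, "tz": 0, "roll": 0},
    {"tx": 0, "ty": 0, "tz": 0, "roll": 0},
    {"tx": 0, "ty": 0, "tz": 0, "roll": 0},
    {"tx": 0, "ty": 0, "tz": 0, "roll": 0},
  ],
  claw=-1,
)

```text
clock: 9.75
ee_pos: [0.4387, -0.0288, 0.0313]
orientation: [-1.568, 0.109, -0.109]
force: [-0.3, 0.0, -0.1]
opening: 0.0855
```

Call:
arm_command(
  commands=[
    {"tx": 0, "ty": -2, "tz": 0, "roll": 0},
    {"tx": 0, "ty": -4, "tz": 0, "roll": 0},
    {"tx": 0, "ty": -4, "tz": 0, "roll": 0},
    {"tx": 0, "ty": -4, "tz": 0, "roll": 0},
    {"tx": 0, "ty": -4, "tz": 0, "roll": 0},
    {"tx": 0, "ty": 0, "tz": -4, "roll": 0},
    {"tx": 0, "ty": 0, "tz": -4, "roll": 0},
    {"tx": 0, "ty": 0, "tz": -4, "roll": 0},
    {"tx": 0, "ty": 0, "tz": -4, "roll": -8},
    {"tx": 0, "ty": 0, "tz": -4, "roll": -8},
  ],
)

```text
clock: 10.75
ee_pos: [0.4159, -0.2266, 0.2115]
orientation: [-1.568, -0.108, 0.108]
force: [2.1, 0.1, -0.4]
opening: 0.0854
```

```bash
python3 d.py .4366 -.3623 .2;python3 - <<'E'
from h import *
im=get_image("top");p=im["pixels"][170:290,150:430,::-1];cv2.imwrite("pics/top4.png",cv2.resize(p,None,fx=2.85,fy=2.85))
im=get_image("wrist");cv2.imwrite("pics/wrist4.png",im["pixels"][:,:,::-1])
E
```

```text
clock 10.75 ee [ 0.4159 -0.2266  0.2115] tool yaw 7.9 y [ 0. -0. -1.] open 0.0854 F [ 2.1  0.1 -0.4]
delta tool cm [  0.18   1.16 -13.73]
```

View pics/top4.png

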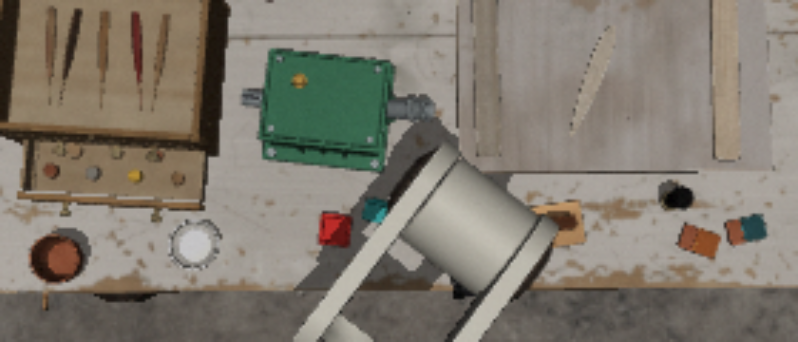

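View pics/wrist4.png

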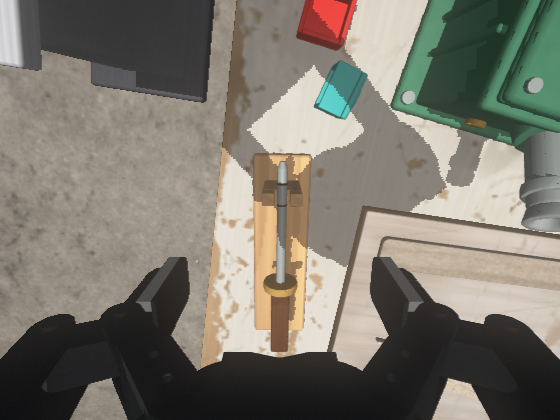

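Call:
arm_command(
  commands=[
    {"tx": 0.2, "ty": 1, "tz": -3.5, "roll": -0.3},
    {"tx": 0, "ty": 1, "tz": -3.5, "roll": 0},
    {"tx": 0, "ty": 1, "tz": -3.5, "roll": 0},
    {"tx": 0, "ty": 1, "tz": -3.2, "roll": 0},
    {"tx": 0, "ty": 2, "tz": 0, "roll": 0},
    {"tx": 0, "ty": 2, "tz": 0, "roll": 0},
    {"tx": 0, "ty": 2, "tz": 0, "roll": 0},
    {"tx": 0, "ty": 0, "tz": 0, "roll": 0},
    {"tx": 0, "ty": 0, "tz": 0, "roll": 0},
  ],
)

```text
clock: 11.75
ee_pos: [0.4374, -0.3604, 0.1118]
orientation: [-1.568, -0.108, 0.108]
force: [0.4, 0.2, 0.4]
opening: 0.0855
```

```bash
python3 d.py .4366 -.3623 .061;python3 - <<'E'
from h import *
s=observe();im=get_image("wrist");cv2.imwrite("pics/wrist5.png",im["pixels"][:,:,::-1])
P=cloud(im,s);z=P[...,2]
q=P[(P[...,0]>.38)&(P[...,0]<.49)&(P[...,1]>-.43)&(P[...,1]<-.19)&(z>.05)&(z<.075)]
Y=np.radians(8.25);d=np.array([-np.sin(Y),np.cos(Y)]);n=np.array([d[1],-d[0]]);c=np.array([.4366,-.3623])
a=(q[:,:2]-c)@d;b=(q[:,:2]-c)@n
for k in np.arange(-.05,.18,.01):
    w=(a>=k)&(a<k+.01)
    if w.sum()>2: print(k.round(3),w.sum(),b[w].min().round(4),b[w].max().round(4),q[w][:,2].max().round(4))
print(a.max())
E
```

```text
clock 11.75 ee [ 0.4374 -0.3604  0.1118] tool yaw 7.89 y [-0.  0. -1.] open 0.0855 F [0.4 0.2 0.4]
delta tool cm [-0.11  5.08 -0.18]
-0.04 225 -0.0093 0.0078 0.0672
-0.03 437 -0.0099 0.0078 0.0676
-0.02 452 -0.0096 0.0083 0.0675
-0.01 479 -0.0094 0.0083 0.0677
0.0 506 -0.0096 0.0082 0.068
0.01 530 -0.0095 0.0081 0.0677
0.02 556 -0.0093 0.0081 0.0674
0.03 784 -0.0174 0.0164 0.0732
0.04 763 -0.0173 0.0163 0.0728
0.05 298 -0.0046 0.0038 0.0607
0.06 305 -0.0044 0.0038 0.0612
0.07 318 -0.0043 0.0038 0.0606
0.08 343 -0.0046 0.0044 0.0609
0.09 385 -0.0045 0.0044 0.0613
0.1 395 -0.0043 0.0044 0.0609
0.11 413 -0.0041 0.0044 0.0612
0.12 892 -0.0177 0.018 0.0658
0.12794221669215847
```

View pics/wrist5.png

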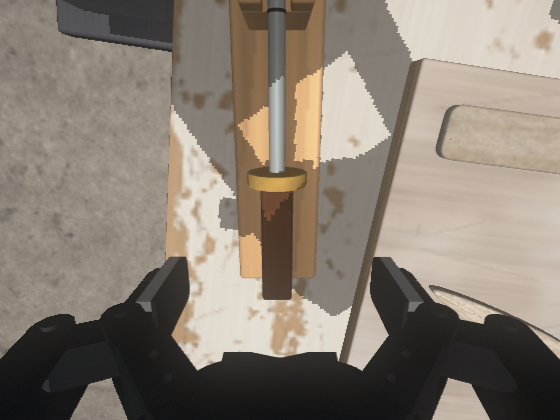

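Call:
arm_command(
  commands=[
    {"tx": -0.15, "ty": 1, "tz": -0.2, "roll": -0.3},
    {"tx": 0, "ty": 1, "tz": 0, "roll": 0},
    {"tx": 0, "ty": 1, "tz": 0, "roll": 0},
    {"tx": 0, "ty": 1, "tz": 0, "roll": 0},
    {"tx": 0, "ty": 1, "tz": 0, "roll": 0},
    {"tx": 0, "ty": 0.1, "tz": 0, "roll": 0},
    {"tx": 0, "ty": 0, "tz": 0, "roll": 0},
  ],
)

```text
clock: 12.5
ee_pos: [0.436, -0.3627, 0.06]
orientation: [-1.567, -0.112, 0.113]
force: [0.7, 0.4, 1.1]
opening: 0.0853
```

Call:
arm_command(
  commands=[
    {"tx": 0, "ty": 0, "tz": 0, "roll": 0},
    {"tx": 0, "ty": 0, "tz": 0, "roll": 0},
    {"tx": 0, "ty": 0, "tz": 0, "roll": 0},
    {"tx": 0, "ty": 0, "tz": 0, "roll": 0},
    {"tx": 0, "ty": 0, "tz": 0, "roll": 0},
    {"tx": 0, "ty": 0, "tz": 0, "roll": 0},
    {"tx": 0, "ty": 0, "tz": 0, "roll": 0},
    {"tx": 0, "ty": 0, "tz": 0, "roll": 0},
  ],
  claw=1,
  squeeze=60,
)

```text
clock: 13.3
ee_pos: [0.4361, -0.3629, 0.0606]
orientation: [-1.568, -0.113, 0.112]
force: [-0.9, 0.9, 6.1]
opening: 0.017
```

Call:
arm_command(
  commands=[
    {"tx": 0, "ty": -0.5, "tz": 0, "roll": 0},
    {"tx": 0, "ty": -1, "tz": 0, "roll": 0},
    {"tx": 0, "ty": -2, "tz": 0, "roll": 0},
    {"tx": 0, "ty": -2, "tz": 0, "roll": 0},
    {"tx": 0, "ty": -2.5, "tz": 0, "roll": 0},
    {"tx": 0, "ty": -2.5, "tz": 0, "roll": 0},
    {"tx": 0, "ty": -2.5, "tz": 0, "roll": 0},
    {"tx": 0, "ty": -2, "tz": 0, "roll": 0},
    {"tx": 0, "ty": -1, "tz": 0, "roll": 0},
    {"tx": 0, "ty": 0, "tz": 0, "roll": 0},
  ],
)

```text
clock: 14.3
ee_pos: [0.4363, -0.363, 0.2218]
orientation: [-1.57, -0.114, 0.112]
force: [1.0, 0.5, -1.6]
opening: 0.0169
```

```bash
python3 d.py .553 -.394 .20;python3 - <<'E'
from h import *
s=observe();im=get_image("wrist");cv2.imwrite("pics/wrist6.png",im["pixels"][:,:,::-1]);np.savez("wrist6.npz",**im);np.savez("s6.npz",**s)
im=get_image("side");cv2.imwrite("pics/side6.png",cv2.resize(im["pixels"][140:350,190:400,::-1],None,fx=2.8,fy=2.8))
E
```

```text
clock 14.3 ee [ 0.4363 -0.363   0.2218] tool yaw 8.21 y [ 0.001 -0.002 -1.   ] open 0.0169 F [ 1.   0.5 -1.6]
delta tool cm [11.11  2.2  -4.73]
```

View pics/wrist6.png

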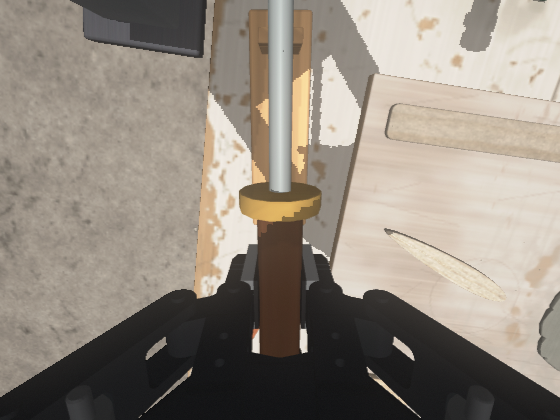

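View pics/side6.png

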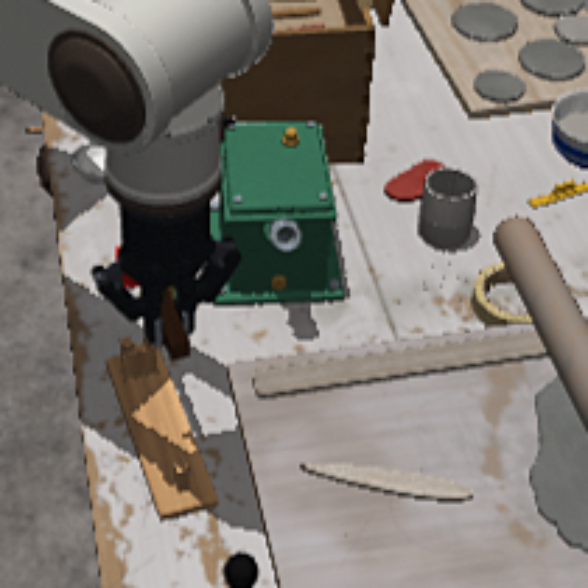

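```bash
cat > rod.py <<'E'
from h import *
def rodaxis(im,s):
    # returns axis top-line fit in tool frame: slope (pitch, + = tip toward tool -y (up)), lateral
    K=im["mtx"];z=im["range_z"];v,u=np.mgrid[:420,:560]
    P=np.stack([(u-K[0,2])/K[0,0]*z,(v-K[1,2])/K[1,1]*z,z],-1)@im["mount"][:3,:3].T+im["mount"][:3,3]
    hsv=cv2.cvtColor(im["pixels"],cv2.COLOR_RGB2HSV)
    m=(z>0.03)&(abs(P[...,0])<.012)&(P[...,2]>.048)&(P[...,2]<.17)&(P[...,1]<.03+P[...,2]*.9)&(P[...,1]>-.1)
    Q=P[m]
    # upper envelope: per z bin, points within 4.5mm of x centre: use min y (top line)
    r=[]
    for k in np.arange(.048,.165,.004):
        w=(Q[:,2]>=k)&(Q[:,2]<k+.004)
        if w.sum()>4: q=Q[w];r.append((k+.002,np.percentile(q[:,1],10),np.median(q[:,0]),w.sum()))
    return np.array(r)
if __name__=="__main__":
    s=observe();im=get_image("wrist");r=rodaxis(im,s)
    print(r.round(4)[::2])
    p=np.polyfit(r[:,0],r[:,1],1);q=np.polyfit(r[:,0],r[:,2],1)
    res=r[:,1]-np.polyval(p,r[:,0]);k=abs(res)<.003;p=np.polyfit(r[k,0],r[k,1],1)
    print("tip-down pitch deg",np.degrees(np.arctan(p[0])).round(2),"top line y at z=0",p[1].round(4),"-> axis y",(p[1]+.0045/np.cos(np.arctan(p[0]))).round(4),"lateral",q.round(4),k.sum())
E
python3 rod.py
python3 - <<'E'
from h import *
for n in("side",):
    im=get_image(n);P=cloud(im);hsv=cv2.cvtColor(im["pixels"],cv2.COLOR_RGB2HSV)
    cv2.imwrite("pics/mouth.png",cv2.resize(im["pixels"][200:250,270:320,::-1],None,fx=10,fy=10,interpolation=0))
    y=np.radians(-8);t=np.array([.819*np.sin(y),-.819*np.cos(y),.574]);nn=np.array([-.574*np.sin(y),.574*np.cos(y),.819]);x=np.array([np.cos(y),np.sin(y),0])
    c=np.array([.580,-.203,.150]);e=P-c
    m=(np.linalg.norm(e,axis=-1)<.022)&(np.abs(e@t)<.012)&(hsv[...,1]<70)
    q=e[m];print(len(q));
    for nm,vv in(("x",x),("t",t),("n",nn)): print(nm,np.percentile(q@vv,[0,5,50,95,100]).round(4))
    f=q[q@t>-.006]; 
    for nm,vv in(("x",x),("t",t),("n",nn)): print("face",nm,len(f),np.percentile(f@vv,[0,5,50,95,100]).round(4))
E
```

```text
[[ 5.00e-02  1.00e-03  0.00e+00  2.31e+02]
 [ 5.80e-02  1.00e-03 -0.00e+00  2.35e+02]
 [ 6.60e-02  1.00e-03 -0.00e+00  2.50e+02]
 [ 7.40e-02  1.00e-03 -0.00e+00  2.74e+02]
 [ 8.20e-02  1.20e-03  3.00e-04  2.85e+02]
 [ 9.00e-02  9.00e-04 -0.00e+00  3.07e+02]
 [ 9.80e-02  8.00e-04 -0.00e+00  3.24e+02]
 [ 1.06e-01  1.10e-03 -0.00e+00  3.43e+02]]
tip-down pitch deg 0.01 top line y at z=0 0.001 -> axis y 0.0055 lateral [ 0.0011 -0.    ] 16
62
x [-0.0133 -0.0126  0.002   0.0131  0.0136]
t [-0.0115 -0.0097 -0.0053  0.0006  0.0016]
n [-0.0095 -0.0084  0.0038  0.0174  0.0181]
face x 36 [-0.0133 -0.0129 -0.0041  0.0129  0.0131]
face t 36 [-0.0059 -0.0056 -0.0029  0.0014  0.0016]
face n 36 [-0.0084 -0.0066  0.0075  0.0178  0.0181]
```

View pics/mouth.png

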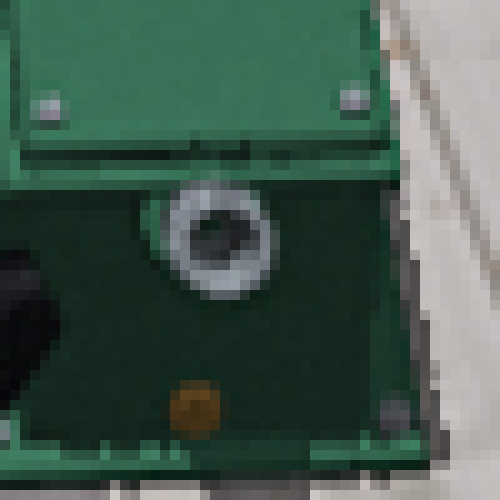

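Run:
```python
from h import *
im=get_image("side")
def ray(im,u,v):
    K=im["mtx"];d=R.from_rotvec(im["orientation"]).as_matrix()@np.array([(u-K[0,2])/K[0,0],(v-K[1,2])/K[1,1],1]);return im["eye"],d
e,d=ray(im,291.7,223.4);k=(.150-e[2])/d[2];print("side ray at z=.15",e+k*d)
def proj(im,p):
    c=R.from_rotvec(im["orientation"]).as_matrix().T@(np.array(p)-im["eye"]);c=im["mtx"]@c;return c[:2]/c[2]
print(proj(im,(.580,-.203,.150)))
t2=get_image("top");cv2.imwrite("pics/mtop.png",cv2.resize(t2["pixels"][185:235,265:315,::-1],None,fx=10,fy=10,interpolation=0));print(proj(t2,(.580,-.203,.150)))
```

```text
side ray at z=.15 [ 0.58300458 -0.19102016  0.15      ]
[291.54864987 226.26756178]
[300.77006373 208.54558161]
```

View pics/mtop.png

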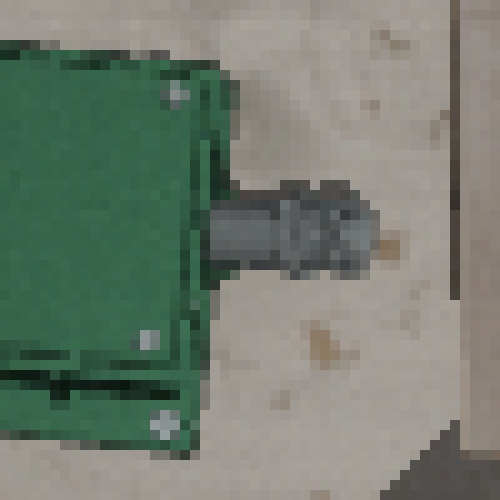

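Call:
arm_command(
  commands=[
    {"tx": 0, "ty": -0.5, "tz": 0, "roll": 4.1},
    {"tx": 0, "ty": -1, "tz": 0, "roll": 4.1},
    {"tx": 0, "ty": -1, "tz": 0, "roll": 4.0},
    {"tx": 0, "ty": -1, "tz": 0, "roll": 4.0},
    {"tx": 1.5, "ty": 0, "tz": 2.7, "roll": 0},
    {"tx": 1.5, "ty": 0, "tz": 2.7, "roll": 0},
    {"tx": 1.5, "ty": 0, "tz": 2.7, "roll": 0},
    {"tx": 1.5, "ty": 0, "tz": 2.7, "roll": 0},
    {"tx": 0, "ty": 0, "tz": 0, "roll": 0},
    {"tx": 0, "ty": 0, "tz": 0, "roll": 0},
  ],
)

```text
clock: 15.6
ee_pos: [0.5106, -0.2638, 0.2548]
orientation: [-1.568, 0.109, -0.108]
force: [0.5, -0.2, -1.2]
opening: 0.0173
```

Call:
arm_command(
  commands=[
    {"tx": 0, "ty": 0, "tz": 0, "roll": 0},
    {"tx": 0, "ty": 0, "tz": 0, "roll": 0},
  ],
)

```text
clock: 15.8
ee_pos: [0.51, -0.2649, 0.2552]
orientation: [-1.568, 0.111, -0.11]
force: [-0.0, -0.8, -1.6]
opening: 0.0172
```

```bash
python3 d.py .557 -.364 .156
python3 - <<'E'
from h import *
s=observe();im=get_image("wrist");cv2.imwrite("pics/wrist7.png",im["pixels"][:,:,::-1]);np.savez("wrist7.npz",**im);np.savez("s7.npz",**s)
E
python3 rod.py|tail -1
```

```text
clock 15.8 ee [ 0.51   -0.2649  0.2552] tool yaw -8.05 y [-0. -0. -1.] open 0.0172 F [-0.  -0.8 -1.6]
delta tool cm [ 6.05  9.92 -9.15]
tip-down pitch deg 0.41 top line y at z=0 0.0005 -> axis y 0.005 lateral [ 0.1321 -0.0097] 1rod.py:19: RankWarning: Polyfit may be poorly conditioned
  res=r[:,1]-np.polyval(p,r[:,0]);k=abs(res)<.003;p=np.polyfit(r[k,0],r[k,1],1)
```

View pics/wrist7.png

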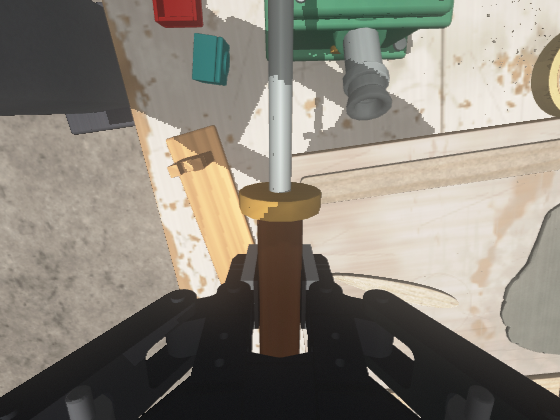

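Run:
```python
from h import *
from scipy.optimize import least_squares
im=dict(np.load("wrist7.npz"));s=dict(np.load("s7.npz"));P=cloud(im,s)
cv2.imwrite("pics/m7.png",cv2.resize(im["pixels"][15:135,320:440,::-1],None,fx=5,fy=5,interpolation=0))
M=R.from_rotvec(s["orientation"]).as_matrix();W=im["mount"]
def proj(p):
    q=M.T@(np.array(p)-s["ee_pos"]);q=W[:3,:3].T@(q-W[:3,3]);q=im["mtx"]@q;return (q[:2]/q[2]).round(1)
y=np.radians(-8);t=np.array([.819*np.sin(y),-.819*np.cos(y),.574]);nn=np.array([-.574*np.sin(y),.574*np.cos(y),.819]);x=np.array([np.cos(y),np.sin(y),0])
c=np.array([.580,-.203,.150]);print("pred mouth",proj(c),[proj(c+.016*(np.cos(a)*x+np.sin(a)*nn)).tolist() for a in np.arange(4)*np.pi/2])
hsv=cv2.cvtColor(im["pixels"],cv2.COLOR_RGB2HSV)
e=P-c;m=(abs(e@x)<.03)&(abs(e@nn)<.03)&(e@t>-.07)&(e@t<.012)&(hsv[...,1]<80)&(P[...,2]>.07)
q=P[m];print(len(q))
el=q-c;T=el@t
for k in np.arange(-.07,.01,.005):
    w=(T>=k)&(T<k+.005)
    if w.sum()>5: a=el[w];print(k.round(3),w.sum(),"x",(a@x).min().round(4),(a@x).max().round(4),"n",np.percentile(a@nn,[1,50,99]).round(4))
# cylinder fit to plain tube portion (r=13)
w=(T>-.06)&(T<-.035);a=q[w]
def f(p):
    yaw,el_,x0,n0=p;tt=np.array([np.cos(el_)*np.sin(yaw),-np.cos(el_)*np.cos(yaw),np.sin(el_)])
    o=c+x0*x+n0*nn;dd=a-o;r=np.linalg.norm(dd-np.outer(dd@tt,tt),axis=1);return r-.013
r=least_squares(f,[y,np.radians(35),0,0],loss="soft_l1",f_scale=.001);print("cyl",np.degrees(r.x[:2]),r.x[2:],w.sum(),np.abs(r.fun).mean())
```

```text
pred mouth [367.8 112.5] [[391.1, 112.4], [374.6, 97.8], [344.6, 112.5], [361.9, 125.2]]
3749
-0.07 8 x -0.0206 -0.0188 n [-0.0063 -0.0028  0.0038]
-0.065 181 x -0.0287 0.0298 n [-0.0112  0.0115  0.0244]
-0.06 214 x -0.0133 0.0292 n [-0.0009  0.0126  0.0237]
-0.055 198 x -0.0133 0.0109 n [-0.0002  0.0124  0.0152]
-0.05 213 x -0.0134 0.0111 n [-0.0005  0.0126  0.0152]
-0.045 212 x -0.0131 0.0114 n [-0.0009  0.0125  0.0151]
-0.04 219 x -0.0131 0.011 n [0.0013 0.0127 0.0152]
-0.035 167 x -0.0133 0.011 n [0.0028 0.0127 0.015 ]
-0.03 165 x -0.016 0.0137 n [0.0023 0.0152 0.0179]
-0.025 474 x -0.0161 0.0155 n [-0.0047  0.0136  0.018 ]
-0.02 267 x -0.0155 0.0137 n [-0.0025  0.0121  0.0163]
-0.015 312 x -0.0133 0.0108 n [-0.0068  0.0098  0.0148]
-0.01 404 x -0.0142 0.0134 n [-0.0082  0.0028  0.0164]
-0.005 715 x -0.0154 0.0154 n [-0.0118  0.0037  0.017 ]
cyl [-7.19668682 34.91231293] [0.00028364 0.00120735] 1056 0.0004522482562299184
```

View pics/m7.png

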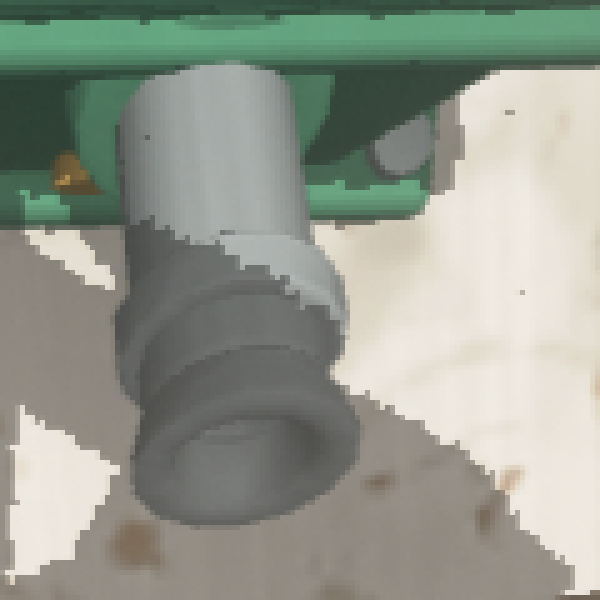

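Call:
arm_command(
  commands=[
    {"tx": 0, "ty": 0, "tz": -3.4, "roll": 0},
    {"tx": 0, "ty": 0, "tz": -3.4, "roll": 0},
    {"tx": 0, "ty": 0, "tz": -3.4, "roll": 0},
    {"tx": 2.0, "ty": 2.0, "tz": 0, "roll": 0},
    {"tx": 2.0, "ty": 2.0, "tz": 0, "roll": 0},
    {"tx": 2.0, "ty": 2.0, "tz": 0, "roll": 0},
    {"tx": 0, "ty": 2.0, "tz": 0, "roll": 0},
    {"tx": 0, "ty": 1.6, "tz": 0, "roll": 0},
    {"tx": 0, "ty": 0, "tz": 0, "roll": 0},
    {"tx": 0, "ty": 0, "tz": 0, "roll": 0},
  ],
)

```text
clock: 16.9
ee_pos: [0.5554, -0.3738, 0.16]
orientation: [-1.568, 0.11, -0.11]
force: [-0.7, -0.1, -0.7]
opening: 0.0171
```

```bash
python3 d.py .5572 -.3724 .154; python3 rod.py|tail -1
python3 - <<'E'
from h import *
im=get_image("side");cv2.imwrite("pics/side8.png",cv2.resize(im["pixels"][160:300,230:370,::-1],None,fx=4.2,fy=4.2))
E
```

```text
clock 16.9 ee [ 0.5554 -0.3738  0.16  ] tool yaw -8.01 y [ 0. -0. -1.] open 0.0171 F [-0.7 -0.1 -0.7]
delta tool cm [0.15 0.6  0.16]
tip-down pitch deg 0.4 top line y at z=0 0.0005 -> axis y 0.005 lateral [-0.0869  0.0066] 1rod.py:19: RankWarning: Polyfit may be poorly conditioned
  res=r[:,1]-np.polyval(p,r[:,0]);k=abs(res)<.003;p=np.polyfit(r[k,0],r[k,1],1)
```

View pics/side8.png

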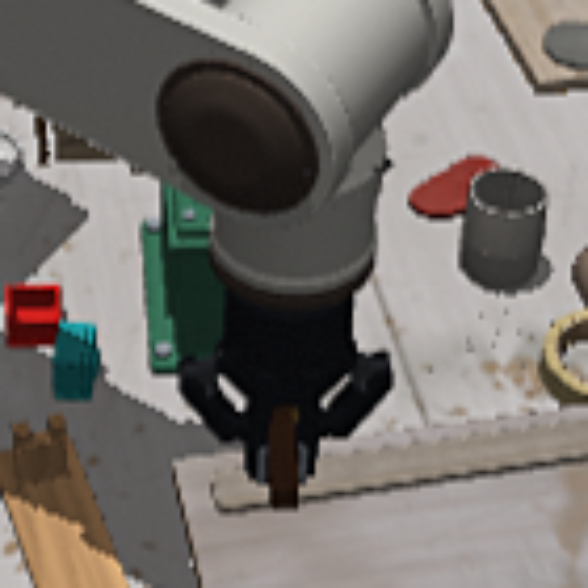

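Call:
arm_command(
  commands=[
    {"tx": 0.15, "ty": 0.6, "tz": 0, "roll": 0},
    {"tx": 0, "ty": 0, "tz": 0, "roll": 0},
    {"tx": 0, "ty": 0, "tz": 0, "roll": 0},
  ],
  squeeze=20,
)

```text
clock: 17.3
ee_pos: [0.5572, -0.3737, 0.1534]
orientation: [-1.568, 0.11, -0.109]
force: [0.6, -0.1, -1.6]
opening: 0.0172
```

```bash
cat > rod.py <<'E'
from h import *
def rod(im):
    K=im["mtx"];z=im["range_z"];v,u=np.mgrid[:420,:560]
    P=np.stack([(u-K[0,2])/K[0,0]*z,(v-K[1,2])/K[1,1]*z,z],-1)@im["mount"][:3,:3].T+im["mount"][:3,3]
    Q=P[(z>0.03)&(abs(P[...,0])<.0035)&(P[...,2]>.03)&(P[...,2]<.2)&(P[...,1]>-.1)&(v<200)]
    best=None;g=np.random.default_rng(0)
    for _ in range(400):
        a,b=Q[g.integers(len(Q),size=2)]
        if abs(a[2]-b[2])<.015: continue
        k=(b[1]-a[1])/(b[2]-a[2]);i=a[1]-k*a[2]
        if abs(k)>1.2: continue
        n=(abs(Q[:,1]-k*Q[:,2]-i)<.0015)
        if best is None or n.sum()>best.sum(): best=n
    q=Q[best];p=np.polyfit(q[:,2],q[:,1],1);return p,q
if __name__=="__main__":
    im=get_image("wrist");p,q=rod(im);th=np.arctan(p[0])
    print("tip-down pitch deg",np.degrees(th).round(2),"axis y at z=0",(p[1]+.0045/np.cos(th)).round(4),"x",q[:,0].mean().round(4),"z range",q[:,2].min().round(3),q[:,2].max().round(3),len(q))
E
python3 rod.py;python3 d.py .5572 -.3724 .154
```

```text
tip-down pitch deg 0.12 axis y at z=0 0.0063 x -0.0 z range 0.042 0.109 3468
clock 17.35 ee [ 0.5572 -0.3738  0.1535] tool yaw -7.99 y [ 0. -0. -1.] open 0.0173 F [ 0.6 -0.1 -2.2]
delta tool cm [-0.02 -0.05  0.13]
```

Call:
arm_command(
  commands=[
    {"tx": 0, "ty": -0.1, "tz": 0.5, "roll": 0},
    {"tx": 0, "ty": 0, "tz": 0.5, "roll": 0},
    {"tx": 0, "ty": 0, "tz": 0.4, "roll": 0},
    {"tx": 0, "ty": 0, "tz": 0, "roll": 0},
  ],
)

```text
clock: 17.75
ee_pos: [0.5593, -0.3591, 0.1545]
orientation: [-1.568, 0.109, -0.109]
force: [1.0, -0.2, -1.4]
opening: 0.0175
```

Call:
arm_command(
  commands=[
    {"tx": 0, "ty": 0, "tz": 0.3, "roll": 0},
    {"tx": 0, "ty": 0, "tz": 0.3, "roll": 0},
    {"tx": 0, "ty": 0, "tz": 0.2, "roll": 0},
    {"tx": 0, "ty": 0, "tz": 0, "roll": 0},
  ],
)

```text
clock: 18.15
ee_pos: [0.5603, -0.3517, 0.1544]
orientation: [-1.568, 0.109, -0.109]
force: [-0.1, -0.5, -0.9]
opening: 0.0173
```

```bash
python3 rod.py;python3 d.py .5572 -.3516 .154;python3 - <<'E'
from h import *
im=get_image("top");cv2.imwrite("pics/top9.png",cv2.resize(im["pixels"][180:250,260:350,::-1],None,fx=7,fy=7))
E
```

```text
tip-down pitch deg 0.18 axis y at z=0 0.0062 x 0.0 z range 0.042 0.109 3446
clock 18.2 ee [ 0.5603 -0.3518  0.1544] tool yaw -7.98 y [-0. -0. -1.] open 0.017 F [ 0.2  0.7 -0.6]
delta tool cm [-0.31  0.04 -0.02]
```

View pics/top9.png

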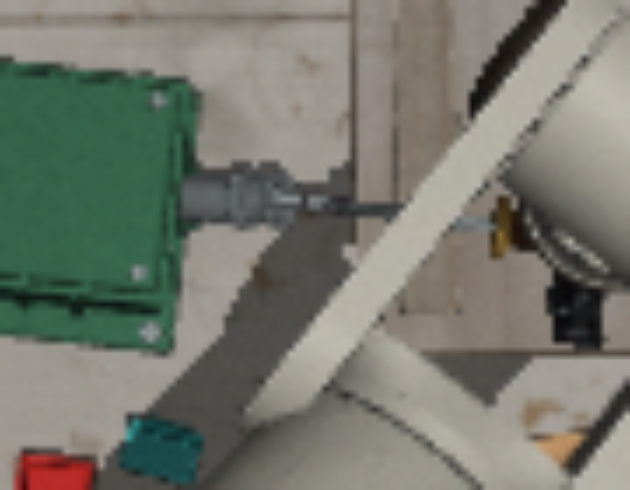

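Call:
arm_command(
  commands=[
    {"tx": 0, "ty": 0, "tz": 0.2, "roll": 0},
    {"tx": 0, "ty": -0.5, "tz": 0, "roll": 0},
    {"tx": 0, "ty": -0.5, "tz": 0.03, "roll": 0},
    {"tx": 0, "ty": -0.5, "tz": 0.04, "roll": 0},
    {"tx": 0, "ty": -0.5, "tz": 0.05, "roll": 0},
    {"tx": 0, "ty": 0, "tz": 0, "roll": 0},
  ],
)

```text
clock: 18.85
ee_pos: [0.5609, -0.349, 0.1753]
orientation: [-1.569, 0.109, -0.11]
force: [0.1, -2.8, -3.5]
opening: 0.0174
```

```bash
python3 rod.py;python3 d.py .5572 -.3516 .154
```

```text
tip-down pitch deg 6.63 axis y at z=0 0.0065 x -0.0001 z range 0.042 0.113 3146
clock 18.9 ee [ 0.5608 -0.3489  0.1748] tool yaw -7.99 y [ 0.    -0.001 -1.   ] open 0.0169 F [-0.8 -3.5 -2.7]
delta tool cm [-0.32  2.08 -0.31]
```

Call:
arm_command(
  commands=[
    {"tx": 0, "ty": -0.5, "tz": 0.06, "roll": 0},
    {"tx": 0, "ty": -0.5, "tz": 0.08, "roll": 0},
    {"tx": 0, "ty": -0.5, "tz": 0.1, "roll": 0},
    {"tx": 0, "ty": -0.5, "tz": 0.12, "roll": 0},
    {"tx": 0, "ty": -0.5, "tz": 0.14, "roll": 0},
    {"tx": 0, "ty": -0.3, "tz": 0.1, "roll": 0},
    {"tx": 0, "ty": 0, "tz": 0, "roll": 0},
  ],
)

```text
clock: 19.6
ee_pos: [0.5617, -0.3428, 0.2029]
orientation: [-1.569, 0.109, -0.11]
force: [0.4, -2.9, -3.2]
opening: 0.0174
```

```bash
cat > q.py <<'E'
from h import *
from rod import rod
s=observe();im=get_image("wrist");p,q=rod(im);th=np.arctan(p[0]);ay=p[1]+.0045/np.cos(th)
m=np.array([.581,-.199,.1485]);Y=np.radians(-7.9);o=np.array([np.sin(Y),-np.cos(Y)]);xx=np.array([np.cos(Y),np.sin(Y)])
d=np.array(s["ee_pos"])[:2]-m[:2];S=d@o;Z=s["ee_pos"][2]-ay-m[2]
print("clock",round(s["clock"],2),"pitch",np.degrees(th).round(2),"axis",ay.round(4),"lat",(d@xx).round(4),"H s,z",S.round(4),Z.round(4),"tip s,z",(S-.163*np.cos(th)).round(4),(Z-.163*np.sin(th)).round(4),"along",(S*.819+Z*.574).round(4),"perp",(Z*.819-S*.574).round(4),"F",np.round(s["force"],1),"open",round(float(s["opening"]),4))
E
python3 q.py
```

```text
clock 19.6 pitch 16.51 axis 0.0071 lat 0.0006 H s,z 0.145 0.0473 tip s,z -0.0112 0.0009 along 0.1459 perp -0.0445 F [ 0.4 -2.9 -3.2] open 0.0174
```

Call:
arm_command(
  commands=[
    {"tx": 0, "ty": -0.5, "tz": 0.17, "roll": 0},
    {"tx": 0, "ty": -0.5, "tz": 0.2, "roll": 0},
    {"tx": 0, "ty": -0.5, "tz": 0.23, "roll": 0},
    {"tx": 0, "ty": -0.5, "tz": 0.27, "roll": 0},
    {"tx": 0, "ty": -0.5, "tz": 0.3, "roll": 0},
    {"tx": 0, "ty": -0.5, "tz": 0.33, "roll": 0},
    {"tx": 0, "ty": -0.5, "tz": 0.37, "roll": 0},
    {"tx": 0, "ty": -0.4, "tz": 0.4, "roll": 0},
    {"tx": 0, "ty": 0, "tz": 0, "roll": 0},
  ],
)

```text
clock: 20.55
ee_pos: [0.5649, -0.3199, 0.2422]
orientation: [-1.568, 0.108, -0.11]
force: [-0.7, -2.8, -1.2]
opening: 0.0174
```

```bash
python3 q.py
```

```text
clock 20.55 pitch 32.99 axis 0.009 lat 0.0007 H s,z 0.1219 0.0847 tip s,z -0.0148 -0.004 along 0.1485 perp -0.0006 F [-0.7 -2.8 -1.2] open 0.0174
```

Call:
arm_command(
  commands=[
    {"tx": 0, "ty": 0.29, "tz": 0.41, "roll": 0},
    {"tx": 0, "ty": 0.29, "tz": 0.41, "roll": 0},
    {"tx": 0, "ty": 0.29, "tz": 0.41, "roll": 0},
    {"tx": 0, "ty": 0.29, "tz": 0.41, "roll": 0},
    {"tx": 0, "ty": 0.29, "tz": 0.41, "roll": 0},
    {"tx": 0, "ty": 0.29, "tz": 0.41, "roll": 0},
  ],
)

```text
clock: 21.2
ee_pos: [0.568, -0.2956, 0.2235]
orientation: [-1.568, 0.11, -0.109]
force: [-1.6, -3.8, -3.1]
opening: 0.0175
```

```bash
python3 q.py
```

```text
clock 21.2 pitch 33.16 axis 0.0092 lat 0.0005 H s,z 0.0975 0.0659 tip s,z -0.0389 -0.0233 along 0.1177 perp -0.002 F [-1.6 -3.8 -3.1] open 0.0175
```

Call:
arm_command(
  commands=[
    {"tx": 0, "ty": 0.2, "tz": 0.45, "roll": 0},
    {"tx": 0, "ty": 0.25, "tz": 0.45, "roll": 0},
    {"tx": 0, "ty": 0.28, "tz": 0.41, "roll": 0},
    {"tx": 0, "ty": 0.29, "tz": 0.41, "roll": 0},
    {"tx": 0, "ty": 0.29, "tz": 0.41, "roll": 0},
    {"tx": 0, "ty": 0.29, "tz": 0.41, "roll": 0},
    {"tx": 0, "ty": 0.29, "tz": 0.41, "roll": 0},
    {"tx": 0, "ty": 0.29, "tz": 0.41, "roll": 0},
  ],
)

```text
clock: 22.05
ee_pos: [0.5728, -0.2623, 0.2019]
orientation: [-1.568, 0.11, -0.109]
force: [-2.0, -2.1, -3.0]
opening: 0.0172
```

```bash
python3 q.py
```

```text
clock 22.05 pitch 28.2 axis 0.0156 lat 0.0006 H s,z 0.0639 0.0378 tip s,z -0.0798 -0.0392 along 0.074 perp -0.0057 F [-2.  -2.1 -3. ] open 0.0172
```

Call:
arm_command(
  commands=[
    {"tx": 0, "ty": 0.29, "tz": 0.41, "roll": 0},
    {"tx": 0, "ty": 0.29, "tz": 0.41, "roll": 0},
    {"tx": 0, "ty": 0.29, "tz": 0.41, "roll": 0},
    {"tx": 0, "ty": 0.29, "tz": 0.41, "roll": 0},
    {"tx": 0, "ty": 0.29, "tz": 0.41, "roll": 0},
    {"tx": 0, "ty": 0, "tz": 0, "roll": 0},
  ],
  squeeze=30,
)

```text
clock: 22.7
ee_pos: [0.5756, -0.2416, 0.1871]
orientation: [-1.567, 0.11, -0.109]
force: [-1.9, 0.7, -3.8]
opening: 0.0173
```

```bash
python3 d.py .5757 -.2349 .182;python3 - <<'E'
from h import *
im=get_image("wrist");cv2.imwrite("pics/wrist10.png",im["pixels"][:,:,::-1])
im=get_image("side");cv2.imwrite("pics/side10.png",cv2.resize(im["pixels"][160:300,230:370,::-1],None,fx=4.2,fy=4.2))
E
```

```text
clock 22.7 ee [ 0.5756 -0.2416  0.1871] tool yaw -7.96 y [-0.     0.001 -1.   ] open 0.0173 F [-1.9  0.7 -3.8]
delta tool cm [-0.09  0.51  0.67]
```

View pics/wrist10.png

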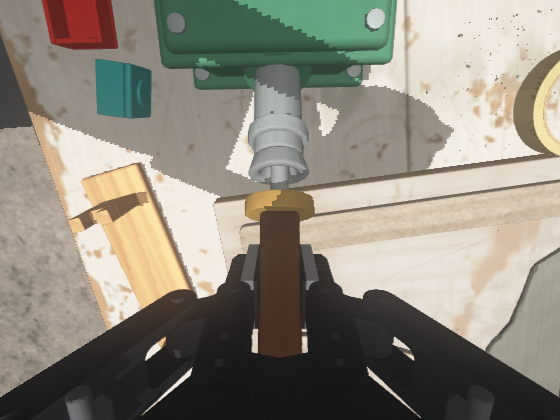

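The rod is down the tube, with the collar at (280,205) still short of the mouth rim at (278,170). I continue in small steps until contact shows.

Call:
arm_command(
  commands=[
    {"tx": 0, "ty": 0.17, "tz": 0.25, "roll": 0},
    {"tx": 0, "ty": 0.17, "tz": 0.25, "roll": 0},
    {"tx": 0, "ty": 0, "tz": 0, "roll": 0},
  ],
)

```text
clock: 23.1
ee_pos: [0.5763, -0.2372, 0.184]
orientation: [-1.568, 0.11, -0.109]
force: [-1.0, -0.1, -3.1]
opening: 0.0169
```

Call:
arm_command(
  commands=[
    {"tx": 0, "ty": 0.12, "tz": 0.16, "roll": 0},
    {"tx": 0, "ty": 0.12, "tz": 0.16, "roll": 0},
    {"tx": 0, "ty": 0, "tz": 0, "roll": 0},
  ],
)

```text
clock: 23.4
ee_pos: [0.5768, -0.234, 0.1816]
orientation: [-1.568, 0.11, -0.109]
force: [-1.0, -0.2, -3.0]
opening: 0.0172
```

```bash
python3 d.py .5757 -.2349 .182;python3 - <<'E'
from h import *
im=get_image("wrist");cv2.imwrite("pics/wrist11.png",cv2.resize(im["pixels"][90:240,200:360,::-1],None,fx=4,fy=4))
E
```

```text
clock 23.4 ee [ 0.5768 -0.234   0.1816] tool yaw -7.98 y [-0.  0. -1.] open 0.0172 F [-1.  -0.2 -3. ]
delta tool cm [-0.09 -0.04 -0.1 ]
```

View pics/wrist11.png

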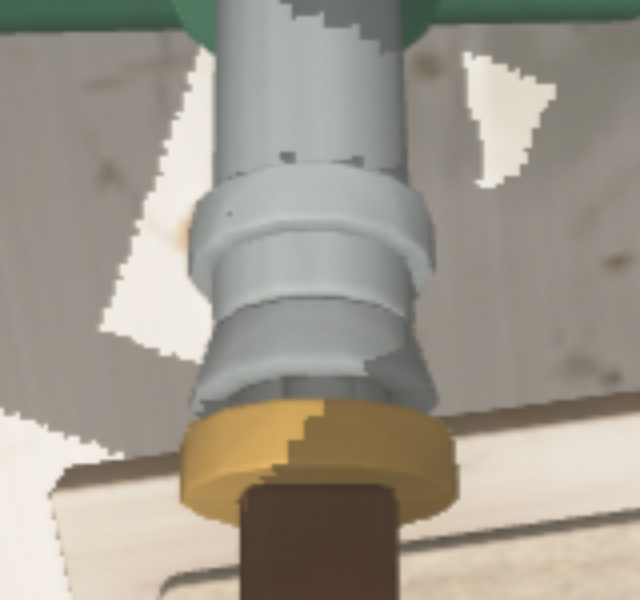

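Call:
arm_command(
  commands=[
    {"tx": 0, "ty": 0.12, "tz": 0.16, "roll": 0},
    {"tx": 0, "ty": 0.12, "tz": 0.16, "roll": 0},
    {"tx": 0, "ty": 0, "tz": 0, "roll": 0},
  ],
)

```text
clock: 23.75
ee_pos: [0.5773, -0.231, 0.1795]
orientation: [-1.568, 0.109, -0.109]
force: [-0.7, -1.9, -2.8]
opening: 0.0175
```

Call:
arm_command(
  commands=[
    {"tx": 0, "ty": 0.12, "tz": 0.16, "roll": 0},
    {"tx": 0, "ty": 0.12, "tz": 0.16, "roll": 0},
    {"tx": 0, "ty": 0, "tz": 0, "roll": 0},
  ],
)

```text
clock: 24.05
ee_pos: [0.5774, -0.2306, 0.1794]
orientation: [-1.574, 0.109, -0.112]
force: [-12.4, -20.7, 17.7]
opening: 0.0171
```

```bash
python3 d.py .5757 -.2349 .182;python3 - <<'E'
from h import *
im=get_image("wrist");cv2.imwrite("pics/wrist12.png",cv2.resize(im["pixels"][90:240,200:360,::-1],None,fx=4,fy=4))
E
```

```text
clock 24.05 ee [ 0.5774 -0.2306  0.1794] tool yaw -8.05 y [ 0.001 -0.006 -1.   ] open 0.0171 F [-12.4 -20.7  17.7]
delta tool cm [-0.11 -0.26 -0.45]
```

View pics/wrist12.png

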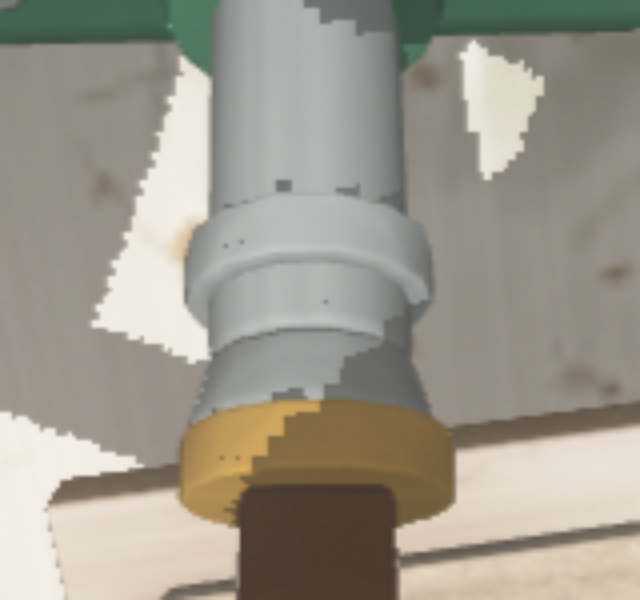

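Collar is seated: no gap, and the reaction force is about 30 N. Now I draw the rod straight out.

Call:
arm_command(
  commands=[
    {"tx": 0, "ty": -0.2, "tz": -0.3, "roll": 0},
    {"tx": 0, "ty": -0.57, "tz": -0.82, "roll": 0},
    {"tx": 0, "ty": -0.86, "tz": -1.23, "roll": 0},
    {"tx": 0, "ty": -0.86, "tz": -1.23, "roll": 0},
    {"tx": 0, "ty": -0.86, "tz": -1.23, "roll": 0},
    {"tx": 0, "ty": -0.86, "tz": -1.23, "roll": 0},
    {"tx": 0, "ty": -0.86, "tz": -1.23, "roll": 0},
    {"tx": 0, "ty": -0.86, "tz": -1.23, "roll": 0},
    {"tx": 0, "ty": 0, "tz": 0, "roll": 0},
  ],
)

```text
clock: 25.0
ee_pos: [0.5658, -0.314, 0.2377]
orientation: [-1.569, 0.109, -0.112]
force: [-0.4, -0.6, -1.1]
opening: 0.017
```

```bash
python3 q.py
```

```text
clock 25.0 pitch 33.62 axis 0.0091 lat 0.0008 H s,z 0.116 0.0801 tip s,z -0.0197 -0.0102 along 0.141 perp -0.001 F [-0.4 -0.6 -1.1] open 0.017
```

Call:
arm_command(
  commands=[
    {"tx": 0, "ty": -0.57, "tz": -0.82, "roll": 0},
    {"tx": 0, "ty": -0.57, "tz": -0.82, "roll": 0},
    {"tx": 0, "ty": -0.57, "tz": -0.82, "roll": 0},
    {"tx": 0, "ty": -0.57, "tz": -0.82, "roll": 0},
    {"tx": 0, "ty": -0.57, "tz": -0.82, "roll": 0},
    {"tx": 0, "ty": 0, "tz": 0, "roll": 0},
    {"tx": 0, "ty": 0, "tz": 0, "roll": 0},
  ],
)

```text
clock: 25.75
ee_pos: [0.5601, -0.3529, 0.2647]
orientation: [-1.568, 0.11, -0.11]
force: [0.7, -0.6, -1.4]
opening: 0.017
```

```bash
python3 q.py
python3 - <<'E'
from h import *
im=get_image("top");cv2.imwrite("pics/top13.png",cv2.resize(im["pixels"][170:260,260:370,::-1],None,fx=6,fy=6))
E
```

```text
clock 25.75 pitch 33.69 axis 0.009 lat 0.0004 H s,z 0.1553 0.1072 tip s,z 0.0197 0.0168 along 0.1887 perp -0.0013 F [ 0.7 -0.6 -1.4] open 0.017
```

View pics/top13.png

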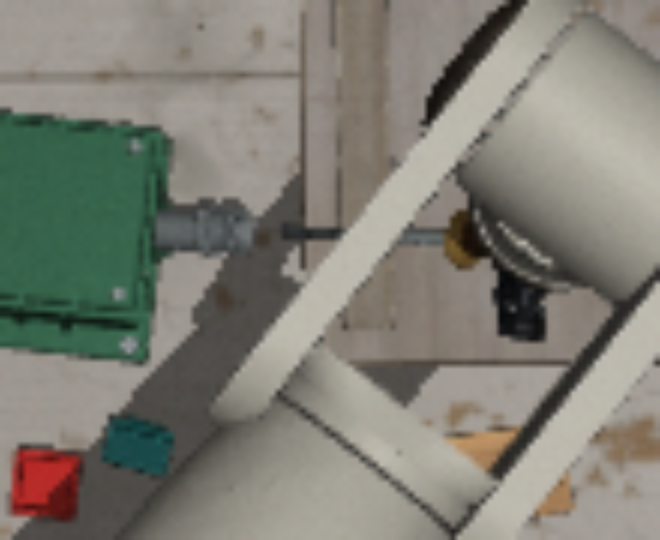

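Call:
arm_command(
  commands=[
    {"tx": 0, "ty": -1.5, "tz": 0, "roll": 0},
    {"tx": 0, "ty": -1.5, "tz": 0, "roll": 0},
    {"tx": 0, "ty": -1.5, "tz": 0.5, "roll": 0},
    {"tx": 0, "ty": 0, "tz": 1.5, "roll": 0},
    {"tx": 0, "ty": 0, "tz": 1.5, "roll": 0},
    {"tx": 0, "ty": 1, "tz": 1.4, "roll": 0},
    {"tx": 0, "ty": 1.5, "tz": 0, "roll": 0},
    {"tx": 0, "ty": 1.5, "tz": 0, "roll": 0},
    {"tx": 0, "ty": 0, "tz": 0, "roll": 0},
    {"tx": 0, "ty": 0, "tz": 0, "roll": 0},
  ],
  squeeze=20,
)

```text
clock: 26.85
ee_pos: [0.5668, -0.3044, 0.2693]
orientation: [-1.568, 0.111, -0.109]
force: [-0.5, -0.2, -1.3]
opening: 0.0172
```

```bash
python3 q.py
```

```text
clock 26.85 pitch 33.62 axis 0.0091 lat 0.0004 H s,z 0.1064 0.1117 tip s,z -0.0294 0.0214 along 0.1512 perp 0.0304 F [-0.5 -0.2 -1.3] open 0.0172
```

Call:
arm_command(
  commands=[
    {"tx": 0, "ty": 0.7, "tz": 0, "roll": 0},
    {"tx": 0, "ty": 0.7, "tz": 0, "roll": 0},
    {"tx": 0, "ty": 0.4, "tz": -0.28, "roll": 0},
    {"tx": 0, "ty": 0.4, "tz": -0.27, "roll": 0},
    {"tx": 0, "ty": 0.5, "tz": -0.25, "roll": 0},
    {"tx": 0, "ty": 0.5, "tz": -0.23, "roll": 0},
    {"tx": 0, "ty": 0.5, "tz": -0.2, "roll": 0},
    {"tx": 0, "ty": 0, "tz": 0, "roll": 0},
  ],
)

```text
clock: 27.7
ee_pos: [0.5651, -0.3167, 0.2321]
orientation: [-1.568, 0.11, -0.109]
force: [0.8, 2.4, 1.6]
opening: 0.017
```

```bash
python3 q.py
```

```text
clock 27.7 pitch 24.69 axis 0.0083 lat 0.0004 H s,z 0.1187 0.0753 tip s,z -0.0294 0.0072 along 0.1405 perp -0.0065 F [0.8 2.4 1.6] open 0.017
```

Call:
arm_command(
  commands=[
    {"tx": 0, "ty": 0.55, "tz": -0.24, "roll": 0},
    {"tx": 0, "ty": 0.55, "tz": -0.2, "roll": 0},
    {"tx": 0, "ty": 0.55, "tz": -0.18, "roll": 0},
    {"tx": 0, "ty": 0.55, "tz": -0.15, "roll": 0},
    {"tx": 0, "ty": 0.55, "tz": -0.12, "roll": 0},
    {"tx": 0, "ty": 0.55, "tz": -0.1, "roll": 0},
    {"tx": 0, "ty": 0.55, "tz": -0.08, "roll": 0},
    {"tx": 0, "ty": 0.55, "tz": -0.05, "roll": 0},
    {"tx": 0, "ty": 0.4, "tz": 0, "roll": 0},
    {"tx": 0, "ty": 0, "tz": 0, "roll": 0},
  ],
)

```text
clock: 28.75
ee_pos: [0.5635, -0.3273, 0.184]
orientation: [-1.567, 0.11, -0.109]
force: [0.9, 0.3, 1.1]
opening: 0.0175
```

```bash
python3 q.py
```

```text
clock 28.75 pitch 4.75 axis 0.0076 lat 0.0003 H s,z 0.1295 0.028 tip s,z -0.033 0.0145 along 0.1221 perp -0.0514 F [0.9 0.3 1.1] open 0.0175
```

Call:
arm_command(
  commands=[
    {"tx": 0, "ty": 0.4, "tz": 0, "roll": 0},
    {"tx": 0, "ty": 0.4, "tz": 0, "roll": 0},
    {"tx": 0, "ty": 0.35, "tz": 0, "roll": 0},
    {"tx": 0, "ty": 0, "tz": 0, "roll": 0},
    {"tx": 0, "ty": 0, "tz": 0, "roll": 0},
  ],
)

```text
clock: 29.3
ee_pos: [0.5637, -0.3274, 0.1732]
orientation: [-1.568, 0.11, -0.109]
force: [1.0, 0.5, 1.2]
opening: 0.0171
```

```bash
python3 q.py
```

```text
clock 29.3 pitch 0.19 axis 0.0075 lat 0.0005 H s,z 0.1296 0.0172 tip s,z -0.0334 0.0166 along 0.116 perp -0.0603 F [1.  0.5 1.2] open 0.0171
```

Call:
arm_command(
  commands=[
    {"tx": 0, "ty": 0, "tz": 0, "roll": 0},
    {"tx": 0, "ty": 0, "tz": 0, "roll": 0},
    {"tx": 0, "ty": -0.5, "tz": 0, "roll": 0},
    {"tx": 0, "ty": -1, "tz": 0, "roll": 0},
    {"tx": 0, "ty": -2, "tz": 0, "roll": 0},
    {"tx": 0, "ty": -2.5, "tz": 0, "roll": 0},
    {"tx": 0, "ty": -2.5, "tz": 0, "roll": 0},
    {"tx": 0, "ty": -1.5, "tz": 0, "roll": 0},
    {"tx": 0, "ty": -0.5, "tz": 0, "roll": 0},
    {"tx": 0, "ty": 0, "tz": 0, "roll": 0},
  ],
  squeeze=80,
)

```text
clock: 30.35
ee_pos: [0.5637, -0.3276, 0.2785]
orientation: [-1.568, 0.109, -0.11]
force: [-0.1, -0.3, -1.6]
opening: 0.0172
```

```bash
python3 q.py
python3 - <<'E'
from h import *
for n in("top","side"):
    im=get_image(n);P=cloud(im);hsv=cv2.cvtColor(im["pixels"],cv2.COLOR_RGB2HSV)
    m=(np.hypot(P[...,0]-.413,P[...,1]-.117)<.055)&(P[...,2]>.016)&(P[...,2]<.032)
    q=P[m];print(n,len(q),cv2.minEnclosingCircle(q[:,:2].astype(np.float32)) , np.percentile(q,[2,98],axis=0).round(3).tolist())
E
```

```text
clock 30.35 pitch 0.58 axis 0.0075 lat 0.0006 H s,z 0.1297 0.1225 tip s,z -0.0333 0.1208 along 0.1765 perp 0.0258 F [-0.1 -0.3 -1.6] open 0.0172
top 88 ((0.4225647449493408, 0.11658719182014465), 0.041861552745103836) [[0.381, 0.085, 0.016], [0.447, 0.151, 0.031]]
side 134 ((0.42458677291870117, 0.11952931433916092), 0.04365380480885506) [[0.384, 0.083, 0.016], [0.466, 0.156, 0.03]]
```

Call:
arm_command(
  commands=[
    {"tx": -1, "ty": 0, "tz": 1.2, "roll": 0},
    {"tx": -2, "ty": 0, "tz": 2.5, "roll": 0},
    {"tx": -3, "ty": 0, "tz": 3.6, "roll": 0},
    {"tx": -3, "ty": 0, "tz": 3.6, "roll": 0},
    {"tx": -3, "ty": 0, "tz": 3.6, "roll": 0},
    {"tx": -3, "ty": 0, "tz": 3.6, "roll": 0},
    {"tx": -2.9, "ty": 0, "tz": 3.6, "roll": 0},
    {"tx": -2, "ty": 0, "tz": 2.8, "roll": 0},
    {"tx": -1, "ty": 0, "tz": 1.3, "roll": 0},
    {"tx": 0, "ty": 0, "tz": 0, "roll": 0},
  ],
)

```text
clock: 31.5
ee_pos: [0.3918, -0.0416, 0.2782]
orientation: [-1.568, 0.108, -0.108]
force: [0.6, -1.0, -0.7]
opening: 0.0168
```

```bash
python3 d.py .393 -.043 .1245; python3 rod.py
python3 - <<'E'
from h import *
im=get_image("top");cv2.imwrite("pics/top14.png",cv2.resize(im["pixels"][170:290,150:350,::-1],None,fx=4,fy=4))
E
```

```text
clock 31.5 ee [ 0.3918 -0.0416  0.2782] tool yaw -7.88 y [ 0. -0. -1.] open 0.0168 F [ 0.6 -1.  -0.7]
delta tool cm [ 0.13 15.37 -0.12]
tip-down pitch deg 0.52 axis y at z=0 0.0076 x -0.0 z range 0.04 0.11 3470
```

View pics/top14.png

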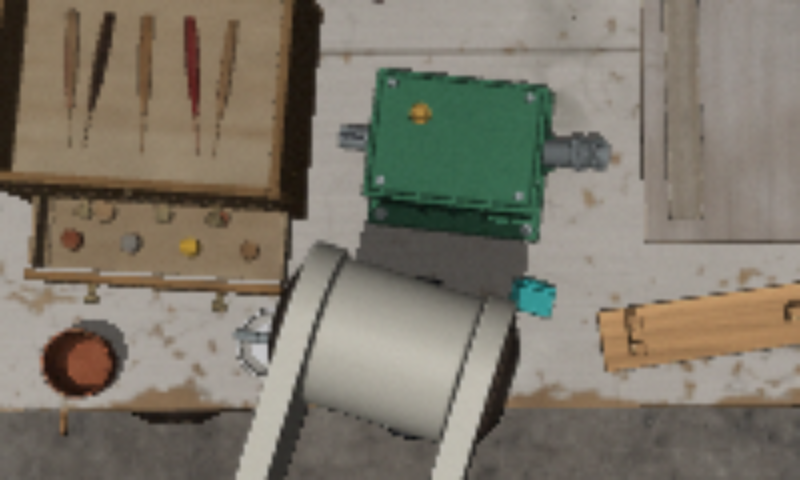

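Call:
arm_command(
  commands=[
    {"tx": 0.1, "ty": 0.7, "tz": -0.1, "roll": 0},
    {"tx": 0, "ty": 1.5, "tz": 0, "roll": 0},
    {"tx": 0, "ty": 2, "tz": 0, "roll": 0},
    {"tx": 0, "ty": 2.2, "tz": 0, "roll": 0},
    {"tx": 0, "ty": 2.2, "tz": 0, "roll": 0},
    {"tx": 0, "ty": 2.2, "tz": 0, "roll": 0},
    {"tx": 0, "ty": 2, "tz": 0, "roll": 0},
    {"tx": 0, "ty": 1.5, "tz": 0, "roll": 0},
    {"tx": 0, "ty": 1, "tz": 0, "roll": 0},
    {"tx": 0, "ty": 0, "tz": 0, "roll": 0},
  ],
)

```text
clock: 32.6
ee_pos: [0.393, -0.0444, 0.1238]
orientation: [-1.568, 0.112, -0.108]
force: [0.0, -0.5, -0.8]
opening: 0.0164
```

Call:
arm_command(
  commands=[
    {"tx": 0, "ty": 0, "tz": 0, "roll": 0},
    {"tx": 0, "ty": 0, "tz": 0, "roll": 0},
    {"tx": 0, "ty": 0, "tz": 0, "roll": 0},
    {"tx": 0, "ty": 0, "tz": 0, "roll": 0},
  ],
)

```text
clock: 33.0
ee_pos: [0.3936, -0.0441, 0.1257]
orientation: [-1.568, 0.109, -0.11]
force: [0.3, 0.1, -0.8]
opening: 0.0166
```

```bash
python3 d.py .393 -.043 .1245; python3 rod.py
python3 - <<'E'
from h import *
im=get_image("top");cv2.imwrite("pics/top15.png",cv2.resize(im["pixels"][200:290,150:260,::-1],None,fx=6,fy=6))
P=cloud(im)
s=get_image("side");cv2.imwrite("pics/side15.png",cv2.resize(s["pixels"][120:330,180:390,::-1],None,fx=2.85,fy=2.85))
for n,PP in(("top",P),("side",cloud(s))):
    m=(abs(PP[...,0]-.41)<.04)&(PP[...,1]>.04)&(PP[...,1]<.16)&(PP[...,2]>.09)&(PP[...,2]<.14);q=PP[m]
    if len(q): 
        for k in np.arange(.04,.16,.01):
            w=(q[:,1]>=k)&(q[:,1]<k+.01)
            if w.any(): print(n,k.round(2),w.sum(),np.median(q[w],0).round(4))
        print(n,"tip",q[q[:,1].argmax()])
E
```

```text
clock 33.0 ee [ 0.3936 -0.0441  0.1257] tool yaw -7.98 y [ 0.001 -0.    -1.   ] open 0.0166 F [ 0.3  0.1 -0.8]
delta tool cm [-0.08  0.12  0.1 ]
tip-down pitch deg 0.66 axis y at z=0 0.0074 x -0.0001 z range 0.039 0.11 3455
top 0.07 1 [0.4128 0.0798 0.1272]
top 0.08 6 [0.4111 0.0861 0.1207]
top 0.09 8 [0.4131 0.0949 0.1232]
top 0.1 5 [0.4165 0.1063 0.1216]
top 0.11 2 [0.4152 0.1127 0.1158]
top tip [0.41709389 0.11478803 0.11410658]
```

View pics/top15.png

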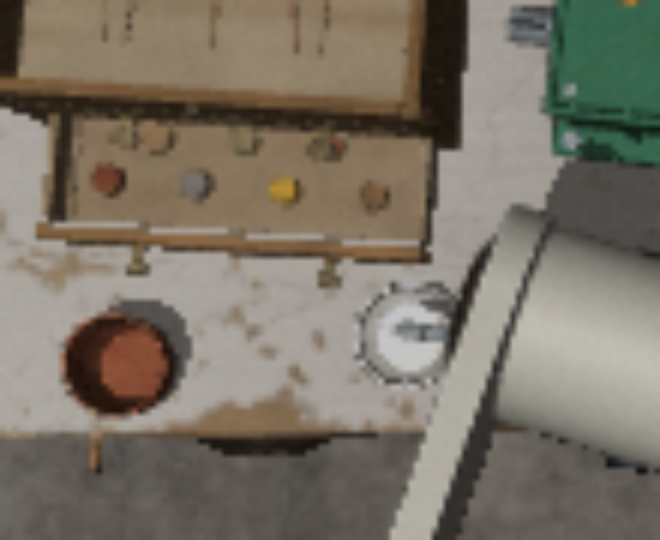

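View pics/side15.png

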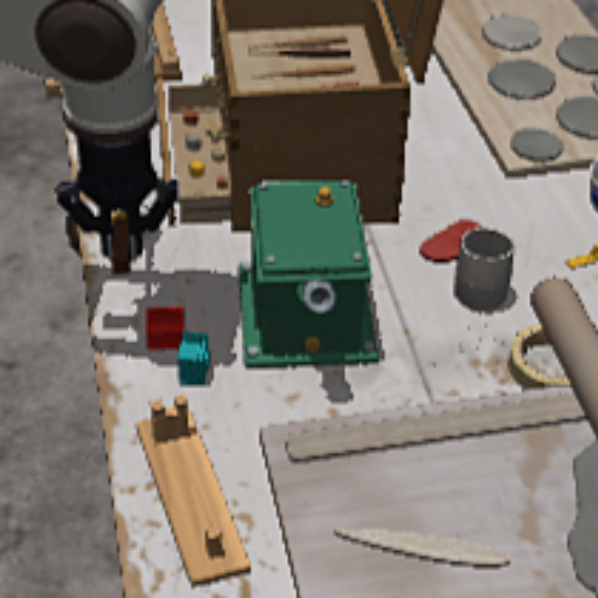

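```bash
python3 -c "
from bench import *
s=observe();print(s['clock'],abs(s['dq']).max(),s['force']);print(finish_job())"
```

```text
33.15 0.0011891992989219407 [-0.40393653 -0.18222192 -0.90456308]
the job is handed in; nothing more can be done
None
```

The job is done and handed in at 33 s of the 64 s allowed.

- **Cap:** I pulled the red dust cap straight off along the tube and set it on the open table at about (0.44, -0.03). The later pictures show it lying there.
- **Insertion:** The tool can only turn about its pointing axis, so I let the rod pivot in a light grip, with its tip caught in the tube's flare. I then pushed it in until the collar closed on the mouth. The close picture showed no gap, and the reaction was about 30 N.
- **Withdrawal:** I drew the rod fully out. I levelled it by laying it lightly on the tube's rim and lowering the handle.
- **Last checks:**
  - The rod is held at 80 N and sits 0.5–0.7° tip-down, with the arm still.
  - The tip measured about (0.417, 0.115, 0.115) and the dish centre about (0.416, 0.118), so the tip is roughly 9 cm above the dish rim.
  - The dish, cup and beaker stand untouched in the pictures. The stamp was outside the last crops, and the arm did not go near it after the rod was lifted.
- **Disagreement:** My first estimate of the tube mouth was about 4–5 mm off along the tube. I corrected it from a closer wrist view before inserting the rod.

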